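Pack the tea caddy and open the descaler bottle

ROBOT

A 6-joint arm with a two-finger parallel gripper is mounted at the origin on the work surface. World frame = base frame: x ahead of the robot, y to its left, z up, the work surface at z = 0. Lengths are in m, angles in rad, forces in N, time in s.
With the tool pointing down it reaches from about 0.35 to 0.85 m from the base axis. Payload 8.1 kg.
Tool frame: the origin (TCP) lies at the very end of the fingers, on their centre line; the grasp point (between the pads) lies 19 mm behind it; z points along the fingers, y is the direction in which the jaws open and shut (so a half turn about z gives the same grasp; the last joint's range is limited). The gripper opens to 85 mm and grips with 20 to 120 N. Pads are 22 mm wide; open, the fingers measure 114 mm over their backs; the gripper's body (76 mm by 85 mm) begins 54 mm behind the grasp point. The pads swing forward as they close: fully open they stand 13 mm farther back than shut.
Start: joints at [-1.314, 0.13, 1.488, -0, 1.523, -0.085], TCP at [0.201, -0.565, 0.231] pointing down, gripper open.
Joint ranges: [-2.96, 2.96], [-0.89, 2.26], [0.02, 2.5], [-1.34, 4.48], [0, 2.73], [-2.66, 2.66]. Speed limits (rad/s): [2.39, 2.39, 2.79, 3.14, 3.14, 3.14].

INTERFACE

Orientations are given as a rotation vector (axis times angle).
In Python, from station import bot gives the robot as it stands.
- The arm moves only by the shell command python3 -m crank 'ROWS' [OPENING] [FORCE]. ROWS is JSON, a list that holds one entry, the list of rows, each a list of 6 numbers: the shift along the world's x, y, z in cm, then the turn, a rotation vector about the world's x, y, z in rad. A call has 1 to 8 rows; each row shifts and turns the pose as measured when the row begins; what a row does not reach is not made up. A row lasts 1/8 s, in which the tool goes at most 62.5 mm and 10.7 degrees, less where a joint would pass 70% of its speed; a pose out of reach is approached as far as the arm can. A call is refused whole if a number of a shift passes 6.25 or a number of a turn 0.188, either way. A call with a gripper value outside its range is refused whole. OPENING is the opening, from -1 (shut) to 1 (fully open), so that 0 is half open, set as the call begins (- or left out, the last holds). The fingers move at their own pace and stop on an object; FORCE is the grip in N (left out, the last holds). Time passes only in rows, so rows that do not move let the fingers close. It gives the time, the measured TCP pose, the force and the opening at its end, in the units of the state.
- bot.get_obs(): the state, without advancing time (a new reading comes with each control period).
- bot.get_image(name): name is "side" or "top"; returns the picture (480x640x3 uint8, blue, green, red); there is no depth.
- bot.get_calibration(name): a dict with "intrinsics" (3x3 intrinsics, pixels), "world_to_cam" (4x4, takes a point from world to camera coordinates). Camera axes: x right, y up, looking along -z (the intrinsics and any distortion apply to the point x, -y, -z); pixel columns grow to the right and rows downward; lengths in m; the calibration is good to about 2 mm. A picture is of the moment at which its call begins. get_calibration takes no time and is no camera call.
- bot.job_done(): hands the job in, once; it reports no verdict.
Trained networks look in the newest picture that a camera, given by its name, has taken for a name from the list of things; names that differ only in an ending like _2 or _b are one class to them, and where a whole thing is asked for, a point or a joint stands for the part that bears it (a point fixed in the world has none). Each returns a list of dicts, best first, with "score" (0 to 1); they miss things now and then, are a little off and sometimes report something else, mostly with a low value. They report only what shows in the picture. A call takes as long as a camera call. They do not tell look-alikes from the thing itself.
- bot.regions_of(name, camera): "pixels" (480x640 bool, what is visible of it) and "pixel" ([row, column] in pixels, amid what is visible of it).
The state is a dict: "clock": time; "joint_pos": joint angles; "joint_velocities": joint speeds; "tau": joint torques, N m; "tcp_pos": TCP position; "orientation": TCP orientation; "wrist_force": force on the tool from outside, world axes, zero at the start; "torque": the same for the moment, N m; "grip_width": opening from 0.0 (shut) to 1.0 (fully open).
Only numpy, scipy, OpenCV 4.12 (cv2) and the standard library are available. Lean on these libraries where they do the work, as an engineer would, in place of code of your own. Each camera call takes 0.05 s, during which the arm holds its last target.

TASK

Stand the tea tin and the blue descaler bottle, cap still on, in the two empty compartments of the oak caddy, one in each and fully down, so the bottle cannot spin. Then push the bottle's safety cap down, turn it about a quarter turn anticlockwise and lift it off. Finish holding the cap level in the gripper, straight above the open bottle and about 5 cm clear of it; the program ends while holding it, and the other things on the table stay where they are, the packed things upright.

Things in the scene. Friction and masses are not known exactly. Their poses are not given: they have to be found in the camera images.
- caddy: Oak caddy, an open box 76 (x) x 212 (y) x 50 mm high, that does not move. Origin: centre of its underside, z up. Three square compartments, each 64 x 64 mm inside, in a row along its y axis; floor and outer walls 6 mm thick, dividers 4 mm thick and as high as the walls.
- compartment_middle (a point): Centre of the inner floor of the caddy's middle compartment (6 mm above the caddy's underside), empty at the start. Axes as the caddy's.
- compartment_right (a point): Centre of the inner floor of the compartment at the caddy's -y end (68 mm from the middle one), empty at the start. Axes as the caddy's. The compartment at the +y end holds the honey jar.
- tin: Round green tea tin with a brass lid that is part of it, diameter 56 mm, 90 mm high, about 150 g (100 to 210 g). Origin: centre of its underside, z up. It stands on the table on one side of the caddy.
- bottle: Blue square descaler bottle with pale labels, 58 x 58 mm (sides square to its x and y axes), 170 to 350 g, standing on the other side of the caddy. Origin: centre of its underside, z up. Square to 83 mm, round shoulder (diameter 54 mm) to 89 mm, then the neck. With the cap locked on it is 122 mm high and can be carried by the cap, which has about 6 degrees of play either way.
- neck_top (a point): Centre of the top of the bottle's white neck (25 mm thick, 35 mm over its two lugs at the bottle's +x and -x, which hold the cap), 110 mm above the bottle's underside. Lifting off: the cap comes up freely once turned 60 to 120 degrees anticlockwise from locked; aim for 75 to 90.
- cap: White ribbed push-and-turn cap, red bar on top, diameter 50 mm, 26 mm high, 30 g, a cup open below (wall 3.5 mm). Origin: centre of its lower rim, z up, x along the red bar. Locked, its rim is 96 mm above the bottle's underside and the bar lies along the bottle's x axis. It turns only while pushed down more than 5 mm (bottoms at 7 mm), only anticlockwise seen from above.
- seal (a joint): Travel in m of the small sprung seal in the bottle's neck, on which the cap sits: about 0 with the cap locked on, 0.005 to 0.007 with it pushed down, -0.003 with it off. Its spring pushes the cap up with about 6.5 N locked and 11 N pushed down 6 mm.
- jar: Honey jar, amber glass with a yellow lid, diameter 56 mm, 74 mm high, in the caddy's +y compartment; leave it there. Origin: centre of its underside.
- lunch_box: Closed stainless steel lunch box, 124 x 190 x 56 mm, bystander. Origin: centre of its underside.
- teapot: White ceramic teapot, body diameter 124 mm, 127 mm high, 217 mm over spout (+y) and handle (-y), bystander. Origin: centre of its underside.
- tumbler: Glass tumbler, diameter 72 mm, 95 mm high, bystander. Origin: centre of its underside.
- spoon: Wooden spoon lying along its x axis, 240 mm long, bystander. Origin: at its middle, on the table.
- remote: Black remote lying flat, 42 x 150 (y) x 18 mm, in front of the robot's base, bystander. Origin: centre of its underside.
Not all that is in view belongs to the job. There is more than one size of the cap; the job needs the largest.

How it is judged:
On the way, in this order (a step that is already met when the one before it is completed fails the run):
1. tin and bottle stand in the two empty compartments, the bottle's cap still locked on ((((horizontal distance between bottle and compartment_middle below 0.011 m and z of bottle in the frame of compartment_middle below 0.004 m) and (horizontal distance between tin and compartment_right below 0.011 m and z of tin in the frame of compartment_right below 0.004 m)) or ((horizontal distance between bottle and compartment_right below 0.011 m and z of bottle in the frame of compartment_right below 0.004 m) and (horizontal distance between tin and compartment_middle below 0.011 m and z of tin in the frame of compartment_middle below 0.004 m))) and angle between each of bottle, tin's own z axis and vertical below 0.12 rad and z of cap in the frame of bottle between 0.086 and 0.1 m and angle between the x axis of cap and the x axis of bottle, either way round below 0.3 rad), for 0.1 s.
2. in the caddy, the cap is turned while pushed down ((((horizontal distance between bottle and compartment_middle below 0.011 m and z of bottle in the frame of compartment_middle below 0.004 m) and (horizontal distance between tin and compartment_right below 0.011 m and z of tin in the frame of compartment_right below 0.004 m)) or ((horizontal distance between bottle and compartment_right below 0.011 m and z of bottle in the frame of compartment_right below 0.004 m) and (horizontal distance between tin and compartment_middle below 0.011 m and z of tin in the frame of compartment_middle below 0.004 m))) and angle between each of bottle, tin's own z axis and vertical below 0.12 rad and horizontal distance between cap and bottle below 0.008 m and z of cap in the frame of bottle below 0.093 m and angle between the x axis of cap and the x axis of bottle, either way round above 0.4 rad and value of joint seal above 0.003 m), for 0.04 s.
At the end, for the whole second after the job is handed in: Tin and bottle stand upright (within 7 degrees) on the floors of the two formerly empty compartments, one in each, at rest; the cap is held by the fingers, touching nothing else, level within 15 degrees, within 25 mm of straight above the bottle, its rim 20 to 100 mm above the top of the neck ((((horizontal distance between bottle and compartment_middle below 0.011 m and z of bottle in the frame of compartment_middle below 0.004 m) and (horizontal distance between tin and compartment_right below 0.011 m and z of tin in the frame of compartment_right below 0.004 m)) or ((horizontal distance between bottle and compartment_right below 0.011 m and z of bottle in the frame of compartment_right below 0.004 m) and (horizontal distance between tin and compartment_middle below 0.011 m and z of tin in the frame of compartment_middle below 0.004 m))) and angle between each of bottle, tin's own z axis and vertical below 0.12 rad and linear speed of each of bottle, tin, cap below 0.05 m/s and z of cap in the frame of bottle between 0.13 and 0.21 m and horizontal distance between cap and bottle below 0.025 m and angle between cap's own z axis and vertical below 0.26 rad and contact force between cap and the fingers above 1 N and contact force between cap and bottle below 0.05 N and contact force between cap and tin below 0.05 N); the arm keeps its last pose, push and grip.
It fails at once if the lunch box, spoon or remote is shoved more than 3 cm (distance of any of lunch_box, spoon, remote from where it was at the start of the episode above 0.03 m).
It fails at once if the teapot or the glass tumbler is shoved more than 3 cm or tipped (distance of any of teapot, tumbler from where it was at the start of the episode above 0.03 m or angle between any of teapot, tumbler's own z axis and vertical above 0.5 rad).
It fails at once if the honey jar is taken from its compartment or tipped (distance of jar from where it was at the start of the episode above 0.03 m or angle between jar's own z axis and vertical above 0.5 rad).
It fails at once if the descaler bottle or the tea tin is tipped over (angle between any of bottle, tin's own z axis and vertical above 0.7 rad).
It fails at once if the cap is forced round without being pushed down (angle between the x axis of cap and the x axis of bottle, either way round between 0.3 and 0.6 rad and z of cap in the frame of bottle between 0.0935 and 0.1 m).
It also fails if it takes over 59 s, if anything falls off the work surface, if the arm or the gripper's body presses on something with over 40 N, if the wrist force passes 120 N, or if a joint passes its speed limit or range.

## Working session

There is one attempt and no reset: what is moved stays moved. The work goes in short steps, Python scripts to look and compute and a shell command to move; the robot and the scene stay as the last step left them, time stands still between calls to the robot, and variables do not carry over. Pictures are saved under pics/ and viewed, and the job is handed in when it is done.

```bash
ls; mkdir -p pics; python3 - <<'E'
from station import bot
import cv2
o=bot.get_obs();print(o)
for n in("side","top"):
    cv2.imwrite(f"pics/{n}0.png",bot.get_image(n)); print(bot.get_calibration(n))
E
```

```text
pics
{'clock': 0.0, 'joint_pos': array([-1.31438344e+00,  1.31174775e-01,  1.48928735e+00,  7.48257331e-06,
        1.52300968e+00, -8.53891928e-02]), 'joint_velocities': array([-0.00068106,  0.00066416, -0.00070384,  0.000913  ,  0.00023643,
        0.00156021]), 'tau': array([-1.71517542e-03, -5.69412911e+01, -5.00544047e+01, -3.08873323e-04,
        1.50652259e-02, -5.15261979e-05]), 'tcp_pos': array([ 0.20099914, -0.56473958,  0.23023188]), 'orientation': array([-3.09398015e+00, -5.33972607e-01,  2.40263668e-04]), 'wrist_force': array([ 0.38992192,  0.8971231 , -0.17753543]), 'torque': array([ 0.03096703, -0.00599592,  0.01434749]), 'grip_width': 0.9955316065477938}
{'intrinsics': array([[490.55114416,   0.        , 314.36008277],
       [  0.        , 490.55114416, 230.24984992],
       [  0.        ,   0.        ,   1.        ]]), 'world_to_cam': array([[-0.69111381, -0.72254706,  0.0169545 ,  0.4058954 ],
       [ 0.36982572, -0.33338766,  0.86722638, -0.29776703],
       [-0.62095945,  0.60562234,  0.49762531, -0.68365349],
       [ 0.        ,  0.        ,  0.        ,  1.        ]])}
{'intrinsics': array([[502.36824686,   0.        , 323.99568525],
       [  0.        , 502.36824686, 233.86989795],
       [  0.        ,   0.        ,   1.        ]]), 'world_to_cam': array([[ 0.04925849, -0.99876481,  0.00651603, -0.0323167 ],
       [ 0.97702473,  0.04953865,  0.20728869, -0.58049332],
       [-0.20735545, -0.00384441,  0.97825811, -1.15627513],
       [ 0.        ,  0.        ,  0.        ,  1.        ]])}
```

View pics/side0.png

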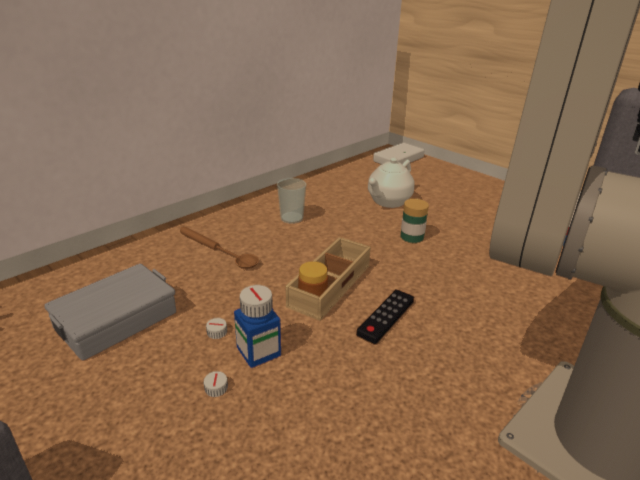

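View pics/top0.png

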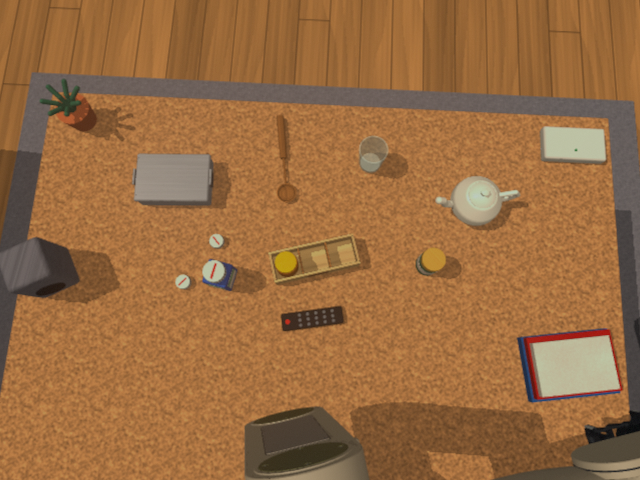

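```bash
cat > h.py <<'E'
from station import bot
import numpy as np, cv2
from scipy.optimize import minimize
C={n:bot.get_calibration(n) for n in("side","top")}
def proj(n,P):
    P=np.asarray(P,float).reshape(-1,3); M=C[n]["world_to_cam"]
    p=P@M[:3,:3].T+M[:3,3]; p=p*[1,-1,-1]
    q=p@C[n]["intrinsics"].T
    return q[:,:2]/q[:,2:]
def unproj(n,uv,z):
    M=C[n]["world_to_cam"];K=C[n]["intrinsics"]
    d=np.linalg.inv(K)@[uv[0],uv[1],1]; d=d*[1,-1,-1]
    R=M[:3,:3];c=-R.T@M[:3,3]; d=R.T@d
    return c+d*(z-c[2])/d[2]
def circ(r,z,n=40):
    a=np.linspace(0,2*np.pi,n,endpoint=False); return np.c_[r*np.cos(a),r*np.sin(a),0*a+z]
def box(a,b,z0,z1):
    return np.array([[i*a/2,j*b/2,z] for i in(-1,1) for j in(-1,1) for z in(z0,z1)])
MOD={"tin":[np.r_[circ(.028,0),circ(.028,.09)]],
 "caddy":[box(.076,.212,0,.05)],
 "bottle":[box(.058,.058,0,.083),np.r_[circ(.027,.083),circ(.027,.089)]],
 "cap":[np.r_[circ(.025,0),circ(.025,.026)]],
 "bc":[box(.058,.058,0,.083),np.r_[circ(.025,.083),circ(.025,.122)]]}
def render(n,mod,x,y,z,w,S=4):
    m=np.zeros((480*S,640*S),np.uint8);c,s=np.cos(w),np.sin(w)
    for P in MOD[mod]:
        Q=P@np.array([[c,s,0],[-s,c,0],[0,0,1]])+[x,y,z]
        h=cv2.convexHull(((proj(n,Q)+.5)*S).astype(np.float32).round().astype(np.int32))
        cv2.fillConvexPoly(m,h,255)
    return cv2.resize(m,(640,480),interpolation=cv2.INTER_AREA)/255.
def fit(mod,masks,x0,y0,w0=0,z=0,yaw=True,step=.01):
    def f(p):
        w=p[2]/10 if yaw else w0
        return sum(np.abs(render(n,mod,p[0]/100,p[1]/100,z,w)-m).sum() for n,m in masks.items())
    p0=np.array([x0*100,y0*100]+([w0*10] if yaw else []))
    s=np.vstack([p0]+[p0+d for d in np.eye(len(p0))*1.])
    r=minimize(f,p0,method="Nelder-Mead",options=dict(initial_simplex=s,xatol=.01,fatol=.3,maxiter=150))
    return r.x,r.fun
E
python3 - <<'E'
from h import *
ims={n:bot.get_image(n) for n in C}
D={}
for nm in("tin","bottle","cap","caddy"):
  for n in C:
    for i,r in enumerate(bot.regions_of(nm,n)[:4]):
        m=r["pixels"];ys,xs=np.where(m);print(nm,n,round(r["score"],2),r["pixel"],m.sum(),xs.min(),xs.max(),ys.min(),ys.max())
        D[f"{nm}_{n}_{i}"]=m
np.savez("m0.npz",**D)
v=ims["top"][200:340,160:480];cv2.imwrite("pics/top_crop.png",cv2.resize(v,None,fx=2.5,fy=2.5,interpolation=3))
v=ims["side"][170:410,190:450];cv2.imwrite("pics/side_crop.png",cv2.resize(v,None,fx=2.4,fy=2.4,interpolation=3))
np.savez("i0.npz",**ims);print(bot.get_obs()["clock"])
E
```

```text
tin side 0.83 [216.8, 414.6] 1038 401 428 199 242
tin top 0.74 [155.3, 369.5] 814 358 387 137 172
tin top 0.19 [279.8, 225.3] 386 202 236 258 290
bottle side 0.63 [336.0, 257.7] 2135 234 280 309 367
bottle top 0.61 [278.4, 228.0] 366 202 236 262 290
cap side 0.76 [385.6, 212.8] 470 204 227 372 396
cap side 0.68 [301.4, 255.7] 930 239 272 285 317
cap side 0.61 [329.5, 213.6] 382 205 226 318 339
cap side 0.3 [277.8, 312.3] 830 298 327 262 294
cap top 0.96 [271.0, 215.1] 414 203 225 260 282
cap top 0.5 [239.9, 217.5] 147 209 223 234 246
caddy side 0.74 [277.5, 332.6] 3163 286 369 238 319
caddy side 0.57 [301.7, 253.7] 883 240 272 285 317
caddy top 0.58 [256.2, 317.3] 2469 269 359 233 283
caddy top 0.45 [198.6, 476.2] 2199 436 518 176 224
caddy top 0.37 [182.1, 172.9] 3918 132 212 153 205
0.6
```

View pics/top_crop.png

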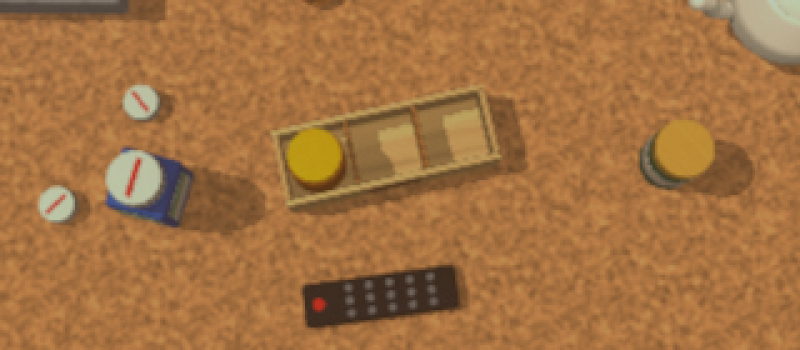

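View pics/side_crop.png

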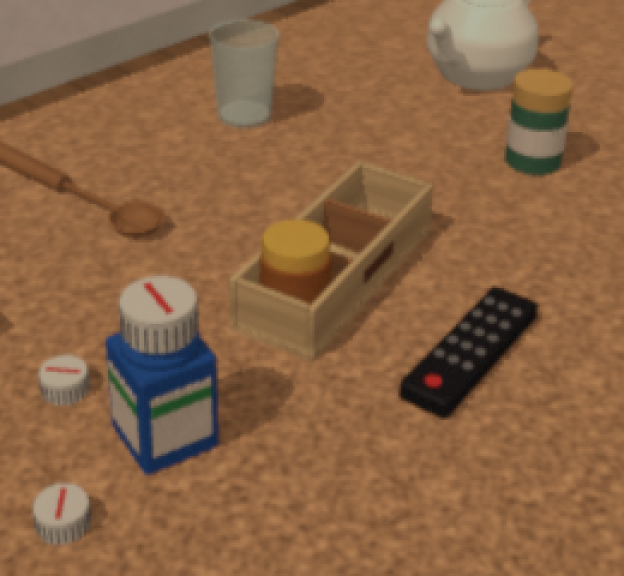

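The top crop shows the locked cap at about (214,272), the tin lid at (433,260), the caddy at about (315,258) with the honey jar in its left compartment, and two smaller decoy caps. The side crop agrees. Next I'll fit the poses.

```bash
cat >> h.py <<'E'
def overlay(im,n,mod,x,y,z,w,col=(0,255,0)):
    c=np.cos(w);s=np.sin(w)
    m=(render(n,mod,x,y,z,w)>.5).astype(np.uint8)
    cs,_=cv2.findContours(m,cv2.RETR_EXTERNAL,cv2.CHAIN_APPROX_NONE);cv2.drawContours(im,cs,-1,col,1)
E
python3 - <<'E'
from h import *
D=np.load("m0.npz");I=np.load("i0.npz")
g=lambda k:D[k].astype(float)
bc={n:np.clip(g(a)+g(b),0,1) for n,a,b in(("side","bottle_side_0","cap_side_1"),("top","bottle_top_0","cap_top_0"))}
def hull(m):
    h=cv2.convexHull(np.argwhere(m>0)[:,::-1].astype(np.int32));o=np.zeros((480,640));cv2.fillConvexPoly(o,h,1.);return o
b0=unproj("top",(220,274),.06);c0=unproj("top",(315,258),.03);t0=unproj("top",(433.5,260),.09)
print(b0,c0,t0)
# tin top mask by grabcut
im=I["top"];m=np.full((480,640),cv2.GC_BGD,np.uint8);m[244:279,412:450]=cv2.GC_PR_BGD
m[(render("top","tin",t0[0],t0[1],0,0)>.5)]=cv2.GC_PR_FGD
cv2.grabCut(im,m,None,np.zeros((1,65)),np.zeros((1,65)),5,cv2.GC_INIT_WITH_MASK);tm=((m==1)|(m==3)).astype(float)
for nm,ms in(("tin",{"side":g("tin_side_0"),"top":tm}),):
    for k in([ms]+[{q:v} for q,v in ms.items()]): print(nm,fit("tin",k,t0[0],t0[1],yaw=False),ms["top"].sum())
for w in(-.3,.1):
  for k in([bc]+[{q:v} for q,v in bc.items()]): print("bottle",fit("bc",k,b0[0],b0[1],w0=w))
cm={"side":g("caddy_side_0"),"top":hull(g("caddy_top_0"))}
for k in([cm]+[{q:v} for q,v in cm.items()]): print("caddy",fit("caddy",k,c0[0],c0[1],w0=.1))
def pt(n,uv,z):return unproj(n,uv,z)[:2].round(4)
# cap top & red bar
for n,(r0,r1,c0_,c1) in(("top",(258,284,202,228)),("side",(284,305,238,274))):
    s=I[n][r0:r1,c0_:c1].astype(int);red=(s[...,2]>120)&(s[...,1]<90)&(s[...,0]<90)
    ys,xs=np.where(red);P=np.array([unproj(n,(x+c0_,y+r0),.122)[:2] for x,y in zip(xs,ys)])
    u,sv,vt=np.linalg.svd(P-P.mean(0));print("bar",n,len(xs),P.mean(0),np.arctan2(vt[0,1],vt[0,0]))
E
```

```text
[0.47147735 0.23923341 0.06      ] [0.52620081 0.01595262 0.03      ] [ 0.52574208 -0.26254918  0.09      ]
tin (array([ 52.72658202, -26.28600062]), np.float64(150.60784313725492)) 590.0
tin (array([ 52.58111004, -26.17268074]), np.float64(66.32941176470588)) 590.0
tin (array([ 52.91066208, -26.27350201]), np.float64(63.76862745098039)) 590.0
bottle (array([47.07224886, 24.28148538, -2.75556983]), np.float64(220.76470588235293))
bottle (array([46.97381673, 24.32576107, -2.99257922]), np.float64(120.17647058823529))
bottle (array([47.21695318, 24.41579901, -2.50696359]), np.float64(80.7607843137255))
bottle (array([47.04478615, 24.29303607, -2.96645471]), np.float64(217.60784313725492))
bottle (array([47.00059866, 24.3485816 , -2.93364053]), np.float64(122.1921568627451))
bottle (array([47.18971625, 24.40024664, -2.43749394]), np.float64(77.50588235294117))
caddy (array([52.22616551,  1.91083824,  2.74438419]), np.float64(1163.0274509803921))
caddy (array([52.10172277,  1.97674971,  2.84029074]), np.float64(922.3098039215686))
caddy (array([52.49368584,  1.94001646,  2.62836169]), np.float64(171.9294117647059))
bar top 15 [0.47051111 0.243269  ] 2.9253191891987784
bar side 36 [0.47023558 0.24204429] 2.8422639736458026
```

```bash
python3 - <<'E'
from h import *
I=np.load("i0.npz")
S=5
def lines(im,n,ox,oy,x,y,w):
    c,s=np.cos(w),np.sin(w);R=np.array([[c,-s,0],[s,c,0],[0,0,1]])
    for a,b,z in((.076,.212,.05),(.076,.212,0)):
        P=np.array([[a/2,b/2,z],[a/2,-b/2,z],[-a/2,-b/2,z],[-a/2,b/2,z]])@R.T+[x,y,0]
        q=((proj(n,P)-[ox,oy]+.5)*S).round().astype(int);cv2.polylines(im,[q],True,(0,255,0),1)
for n,(ox,oy,wd,ht) in(("top",(260,225,110,65)),("side",(280,230,100,95))):
    im=cv2.resize(I[n][oy:oy+ht,ox:ox+wd],None,fx=S,fy=S,interpolation=3)
    lines(im,n,ox,oy,.5249,.0194,.263);cv2.imwrite(f"pics/cad_{n}.png",im)
E
```

```text
(no output)
```

View pics/cad_top.png

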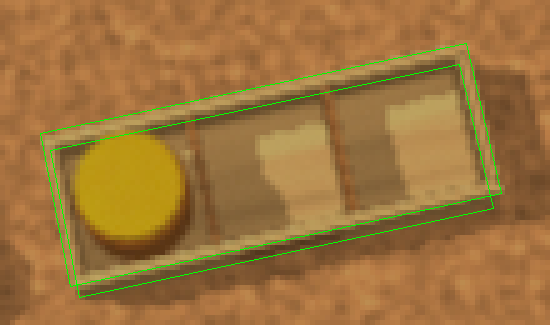

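View pics/cad_side.png

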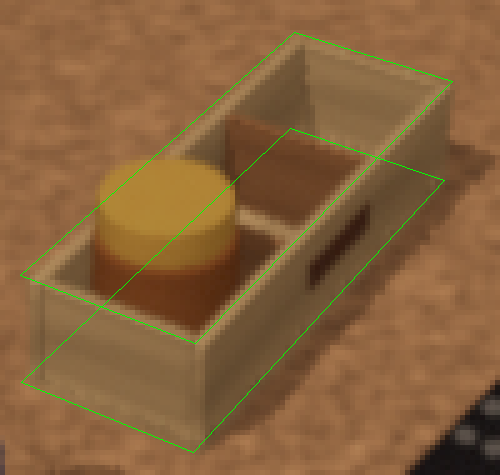

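```bash
cat >> h.py <<'E'
from scipy.spatial.transform import Rotation as Ro
def st():
    o=bot.get_obs();R=Ro.from_rotvec(o["orientation"]).as_matrix()
    print("t",round(o["clock"],2),"tcp",(o["tcp_pos"]*100).round(2),"jaw yaw",round(np.arctan2(R[1,1],R[0,1]),3),"z",R[:,2].round(3),"q",o["joint_pos"].round(2),"F",o["wrist_force"].round(1),"T",o["torque"].round(2),"g",round(o["grip_width"],3));return o
def level_turn(yaw):
    # total world rotvec to take tool to straight down with jaw yaw
    R=Ro.from_rotvec(bot.get_obs()["orientation"])
    y=np.array([np.cos(yaw),np.sin(yaw),0]);z=np.array([0,0,-1.]);x=np.cross(y,z)
    best=None
    for s in(1,-1):
        T=Ro.from_matrix(np.c_[x*s,y*s,z]);v=(T*R.inv()).as_rotvec()
        if best is None or np.linalg.norm(v)<np.linalg.norm(best):best=v
    return best
E
python3 - <<'E'
from h import *
st();print(level_turn(.265))
D=np.load("m0.npz")
j0=np.array([0,.068,.006]);MOD["cj"]=[MOD["caddy"][0],np.r_[circ(.028,0),circ(.028,.074)]+j0]
g=lambda k:D[k].astype(float)
ms={"side":np.clip(g("caddy_side_0"),0,1),"top":g("caddy_top_0")}
for n in ms:
    m=ms[n].astype(np.uint8);m=cv2.morphologyEx(m,cv2.MORPH_CLOSE,np.ones((15,15)));h=[x for x in cv2.findContours(m,0,1)[0]];o=np.zeros((480,640));cv2.drawContours(o,h,-1,1.,-1);ms[n]=o
    print(n,fit("cj",{n:o},.524,.0195,w0=.26))
print(fit("cj",ms,.524,.0195,w0=.26))
E
```

```text
t 0.6 tcp [ 20.11 -56.53  23.13] jaw yaw -1.229 z [ 0. -0. -1.] q [-1.31  0.13  1.49 -0.    1.52 -0.09] F [-0.8 -0.3 -0.3] T [-0.03  0.01 -0.06] g 0.997
[2.16337405e-05 2.57611769e-05 1.49398767e+00]
side (array([52.17888544,  1.92078492,  2.89408614]), np.float64(951.0313725490196))
top (array([52.54254123,  1.96770321,  2.73947376]), np.float64(86.67058823529412))
(array([52.35170813,  1.9123437 ,  2.88615001]), np.float64(1171.2470588235294))
```

```bash
python3 -m crank '[[[4.1,3.8,0,0,0,0.186],[4.1,3.8,0,0,0,0.186],[4.1,3.8,0,0,0,0.186],[4.1,3.8,0,0,0,0.186],[4.1,3.8,0,0,0,0.186],[4.1,3.8,0,0,0,0.186],[4.1,3.8,0,0,0,0.186],[4.1,3.8,0,0,0,0.186]]]' 1 40; python3 -c "
from h import *
st();print(level_turn(.27))"
```

```text
clock: 1.6
tcp_pos: [0.5347, -0.2542, 0.2326]
orientation: [1.896, 2.5, 0.001]
wrist_force: [0.4, -0.9, 1.3]
grip_width: 0.997
t 1.6 tcp [ 53.47 -25.42  23.26] jaw yaw 0.273 z [ 0.004 -0.002 -1.   ] q [-0.53  0.1   1.51  0.    1.52 -0.8 ] F [ 0.4 -0.9  1.3] T [-0.02 -0.03 -0.01] g 0.997
[ 0.00194781  0.00407128 -0.00300558]
```

```bash
python3 -m crank '[[[-0.75,-0.85,-2,0,0.004,0],[0,0,-4,0,0,0],[0,0,-4,0,0,0],[0,0,0,0,0,0]]]' ; python3 - <<'E'
from h import *
st();print(level_turn(.27))
for n in C:
    im=bot.get_image(n);x,y=proj(n,[.527,-.2625,.08])[0].astype(int);x0=min(max(x-60,0),520);y0=max(y-60,0)
    cv2.imwrite(f"pics/tin1_{n}.png",cv2.resize(im[y0:y0+120,x0:x0+120],None,fx=4,fy=4,interpolation=3));print(x0,y0)
E
```

```text
clock: 2.1
tcp_pos: [0.5284, -0.2602, 0.1298]
orientation: [1.889, 2.508, -0.003]
wrist_force: [-1.3, 0.0, 0.4]
grip_width: 1.0
t 2.1 tcp [ 52.84 -26.02  12.98] jaw yaw 0.279 z [ 0.    -0.002 -1.   ] q [-0.54  0.17  1.63 -0.    1.34 -0.82] F [-1.3  0.   0.4] T [ 0.01 -0.    0.  ] g 1.0
[ 0.00248812  0.00046883 -0.00931522]
355 146
372 200
```

View pics/tin1_side.png

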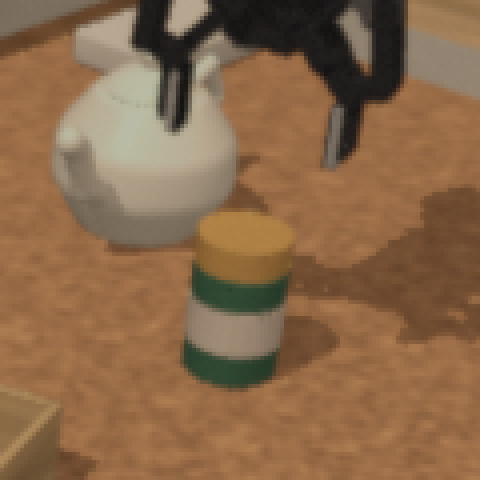

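View pics/tin1_top.png

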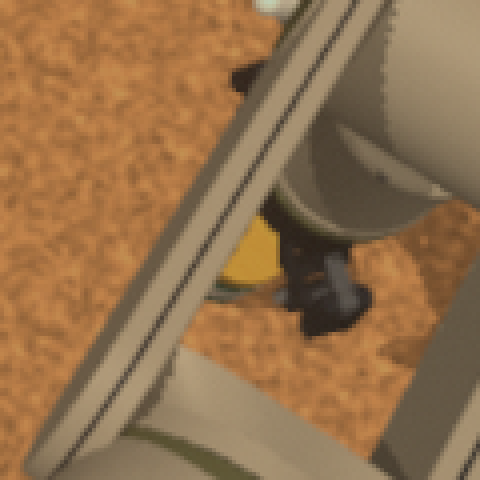

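```bash
python3 -m crank '[[[-0.15,-0.2,-2.5,0,0,0],[0,0,-2.5,0,0,0],[0,0,-1.4,0,0,0],[0,0,0,0,0,0]]]' ; python3 - <<'E'
from h import *
o=st();print(proj("side",o["tcp_pos"]))
im=bot.get_image("side");cv2.imwrite(f"pics/tin2.png",cv2.resize(im[146:266,355:475],None,fx=4,fy=4,interpolation=3))
E
```

```text
clock: 2.7
tcp_pos: [0.5346, -0.2689, 0.0799]
orientation: [1.879, 2.487, 0.001]
wrist_force: [-0.0, -0.2, 0.2]
grip_width: 0.998
t 2.7 tcp [ 53.46 -26.89   7.99] jaw yaw 0.277 z [ 0.02  -0.015 -1.   ] q [-0.55  0.22  1.67 -0.    1.22 -0.83] F [-0.  -0.2  0.2] T [0.07 0.03 0.08] g 0.998
[[414.31509869 204.88144424]]
```

View pics/tin2.png

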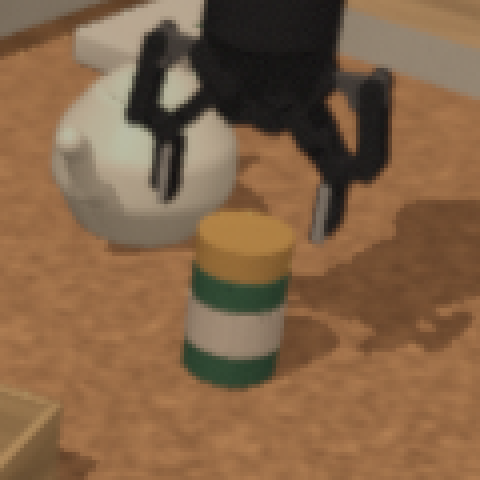

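```bash
python3 -m crank '[[[0,0,0,0,0,0],[0,0,0,0,0,0]]]' ; python3 - <<'E'
from h import *
o=st();print(level_turn(.27))
E
```

```text
clock: 3.0
tcp_pos: [0.5367, -0.2701, 0.0836]
orientation: [1.876, 2.482, 0.001]
wrist_force: [-1.0, -0.4, -0.6]
grip_width: 0.999
t 3.0 tcp [ 53.67 -27.01   8.36] jaw yaw 0.277 z [ 0.025 -0.017 -1.   ] q [-0.55  0.22  1.67 -0.    1.23 -0.83] F [-1.  -0.4 -0.6] T [-0.02  0.02 -0.02] g 0.999
[ 0.01757264  0.02449964 -0.00661873]
```

```bash
python3 -m crank '[[[-0.9,0.75,-1.0,0.017,0.024,0],[0,0,-0.8,0,0,0],[0,0,0,0,0,0]]]' ; python3 - <<'E'
from h import *
o=st();print(level_turn(.27))
E
```

```text
clock: 3.38
tcp_pos: [0.5271, -0.2619, 0.0647]
orientation: [-1.893, -2.506, 0.0]
wrist_force: [-0.1, -0.0, 0.9]
grip_width: 0.999
t 3.38 tcp [ 52.71 -26.19   6.47] jaw yaw 0.277 z [-0.001  0.001 -1.   ] q [-0.55  0.24  1.68  0.    1.22 -0.83] F [-0.1 -0.   0.9] T [-0.02 -0.03 -0.02] g 0.999
[-0.00074205 -0.00100785 -0.00677179]
```

```bash
python3 -m crank '[[[0,0,0,0,0,0],[0,0,0,0,0,0],[0,0,0,0,0,0],[0,0,0,0,0,0],[0,0,0,0,0,0],[0,0,0,0,0,0]]]' -1 40; python3 - <<'E'
from h import *
o=st();print(proj("side",o["tcp_pos"]))
im=bot.get_image("side");cv2.imwrite(f"pics/tin3.png",cv2.resize(im[146:266,355:475],None,fx=4,fy=4,interpolation=3))
E
```

```text
clock: 4.12
tcp_pos: [0.527, -0.2621, 0.0647]
orientation: [-1.893, -2.506, 0.0]
wrist_force: [0.3, -0.2, -1.3]
grip_width: 0.639
t 4.12 tcp [ 52.7  -26.21   6.47] jaw yaw 0.277 z [-0.001  0.001 -1.   ] q [-0.55  0.24  1.68 -0.    1.22 -0.83] F [ 0.3 -0.2 -1.3] T [ 0.   -0.02 -0.01] g 0.639
[[414.46594146 212.73257963]]
```

View pics/tin3.png

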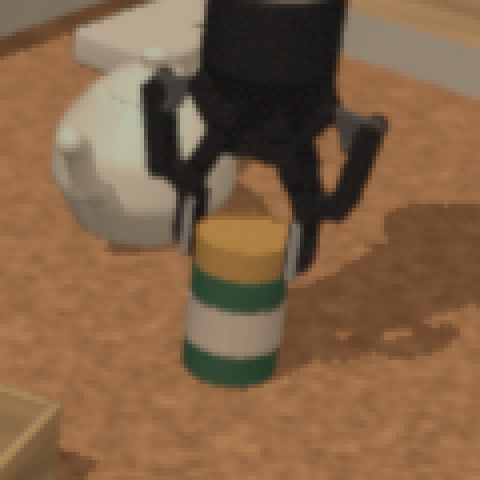

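```bash
python3 -m crank '[[[0,0,3,0,0,0],[0,0,4,0,0,0],[0.2,4,2,0,0,0],[0.4,5,0,0,0,0],[0.4,5,0,0,0,0],[0.4,4.5,0,0,0,0],[0,3,0,0,0,0],[0,0,0,0,0,0]]]' ; python3 - <<'E'
from h import *
o=st();print(level_turn(.27))
E
```

```text
clock: 5.18
tcp_pos: [0.5394, -0.0404, 0.1564]
orientation: [-1.895, -2.502, -0.002]
wrist_force: [0.0, 0.2, -2.3]
grip_width: 0.643
t 5.17 tcp [53.94 -4.04 15.64] jaw yaw 0.275 z [-0.002  0.003 -1.   ] q [-0.17  0.02  1.74  0.    1.38 -0.45] F [ 0.   0.2 -2.3] T [-0.04 -0.02  0.01] g 0.643
[-0.00254991 -0.0016658  -0.00470817]
```

```bash
python3 -m crank '[[[0.25,-0.55,-0.3,-0.003,-0.002,0],[0,0,0,0,0,0],[0,0,0,0,0,0]]]' ; python3 - <<'E'
from h import *
o=st();print(level_turn(.27))
for n in C:
    im=bot.get_image(n);
    z=o["tcp_pos"][2]-.0647
    x,y=proj(n,[.54,-.046,.1])[0].astype(int);x0=min(max(x-60,0),520);y0=max(y-60,0)
    overlay(im,n,"tin",o["tcp_pos"][0],o["tcp_pos"][1],z,0)
    overlay(im,n,"caddy",.5235,.0193,0,.272)
    cv2.imwrite(f"pics/tin4_{n}.png",cv2.resize(im[y0:y0+120,x0:x0+120],None,fx=4,fy=4,interpolation=3));print(x0,y0)
E
```

```text
clock: 5.55
tcp_pos: [0.5419, -0.0483, 0.1528]
orientation: [1.898, 2.503, -0.002]
wrist_force: [-0.7, -0.2, -1.6]
grip_width: 0.643
t 5.55 tcp [54.19 -4.83 15.28] jaw yaw 0.273 z [-0.    -0.001 -1.   ] q [-0.18  0.03  1.74 -0.    1.37 -0.46] F [-0.7 -0.2 -1.6] T [-0.06 -0.05  0.02] g 0.643
[ 1.44955562e-03 -8.11507762e-05 -3.10716711e-03]
287 168
281 188
```

View pics/tin4_side.png

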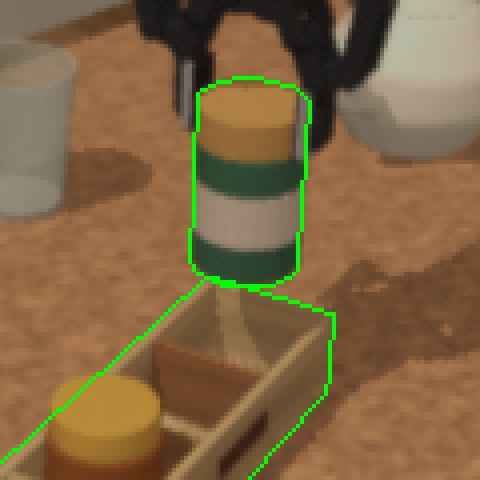

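View pics/tin4_top.png

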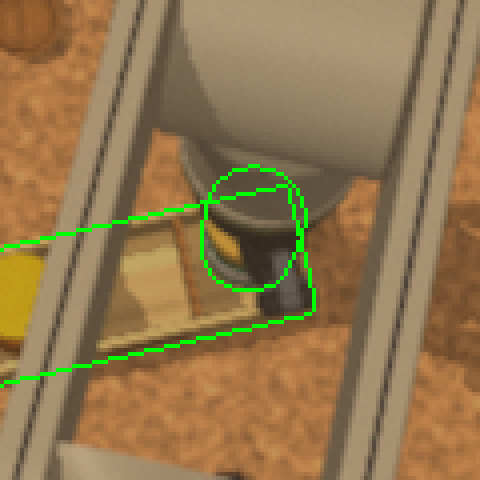

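```bash
python3 -m crank '[[[0,0.2,-1.5,0,0,0],[0,0,-1.2,0,0,0],[0,0,-0.6,0,0,0],[0,0,0,0,0,0],[0,0,0,0,0,0]]]' ; python3 - <<'E'
from h import *
o=st();print(level_turn(.27))
for n in["side"]:
    im=bot.get_image(n);
    cv2.imwrite(f"pics/tin5_{n}.png",cv2.resize(im[168:288,287:407],None,fx=4,fy=4,interpolation=3))
E
```

```text
clock: 6.28
tcp_pos: [0.541, -0.0462, 0.1164]
orientation: [-1.898, -2.502, 0.003]
wrist_force: [-0.0, -0.8, -0.8]
grip_width: 0.64
t 6.28 tcp [54.1  -4.62 11.64] jaw yaw 0.273 z [-0.002 -0.001 -1.   ] q [-0.18  0.06  1.77 -0.    1.31 -0.45] F [-0.  -0.8 -0.8] T [-0.09  0.01 -0.01] g 0.64
[ 0.00106705 -0.00200324 -0.0026417 ]
```

View pics/tin5_side.png

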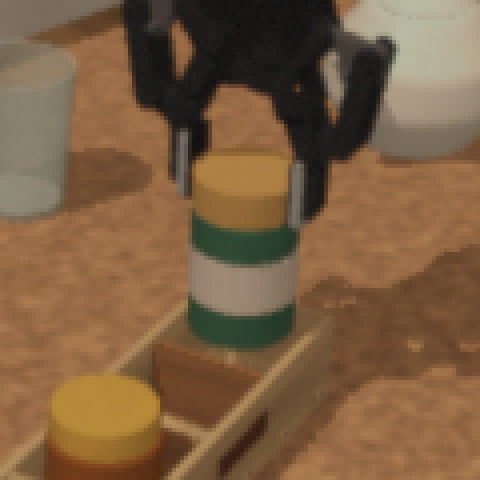

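```bash
python3 -m crank '[[[0.05,0,-0.6,0,0,0],[0,0,-0.6,0,0,0],[0,0,-0.6,0,0,0],[0,0,-0.6,0,0,0],[0,0,0,0,0,0]]]' ; python3 - <<'E'
from h import *
o=st();print(level_turn(.27))
E
```

```text
clock: 6.95
tcp_pos: [0.5418, -0.0463, 0.0911]
orientation: [-1.899, -2.503, 0.003]
wrist_force: [0.6, -0.2, -2.1]
grip_width: 0.643
t 6.95 tcp [54.18 -4.63  9.11] jaw yaw 0.273 z [-0.001 -0.001 -1.   ] q [-0.18  0.09  1.79 -0.    1.26 -0.45] F [ 0.6 -0.2 -2.1] T [0.03 0.03 0.01] g 0.643
[ 0.0011876  -0.0011695  -0.00261213]
```

No contact force while going in, so the tin is inside the walls. I'll continue to the floor.

```bash
python3 -m crank '[[[0,0,-0.6,0,0,0],[0,0,-0.6,0,0,0],[0,0,-0.5,0,0,0],[0,0,-0.2,0,0,0],[0,0,0,0,0,0]]]' ; python3 - <<'E'
from h import *
o=st();print(level_turn(.27))
E
```

```text
clock: 7.58
tcp_pos: [0.5418, -0.0463, 0.0708]
orientation: [-1.899, -2.503, 0.002]
wrist_force: [0.9, -0.3, -1.1]
grip_width: 0.641
t 7.58 tcp [54.18 -4.63  7.08] jaw yaw 0.273 z [-0.001 -0.001 -1.   ] q [-0.18  0.12  1.8  -0.    1.22 -0.45] F [ 0.9 -0.3 -1.1] T [-0.01  0.01 -0.04] g 0.641
[ 0.00118335 -0.00105227 -0.00266613]
```

```bash
python3 -m crank '[[[0,0,-0.1,0,0,0],[0,0,0,0,0,0]]]' ; python3 -m crank '[[[0,0,0,0,0,0],[0,0,0,0,0,0],[0,0,0,0,0,0],[0,0,1.5,0,0,0],[0,0,4,0,0,0],[0,0,5,0,0,0],[0,0,4,0,0,0]]]' 1; python3 - <<'E'
from h import *
o=st();print(level_turn(-1.06))
for n in C:
    im=bot.get_image(n)
    x0,y0=((287,168) if n=="side" else (281,188))
    overlay(im,n,"tin",.5418,-.0463,.006,0)
    cv2.imwrite(f"pics/tin6_{n}.png",cv2.resize(im[y0:y0+120,x0:x0+120],None,fx=4,fy=4,interpolation=3))
E
```

```text
clock: 7.82
tcp_pos: [0.5424, -0.0466, 0.071]
orientation: [1.898, 2.502, -0.002]
wrist_force: [-0.6, 0.0, -1.7]
grip_width: 0.639
clock: 8.7
tcp_pos: [0.5399, -0.046, 0.2197]
orientation: [-1.897, -2.5, 0.005]
wrist_force: [1.4, -0.2, 0.8]
grip_width: 1.0
t 8.7 tcp [53.99 -4.6  21.97] jaw yaw 0.273 z [-0.005 -0.001 -1.   ] q [-0.18 -0.02  1.66 -0.    1.5  -0.45] F [ 1.4 -0.2  0.8] T [-0.03 -0.05 -0.02] g 1.0
[-0.00249617 -0.00449694 -1.332697  ]
```

View pics/tin6_side.png

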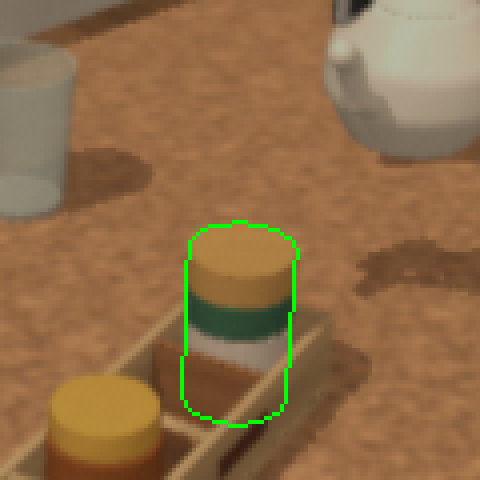

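```bash
python3 -m crank '[[[-0.9,3.7,0,0,0,-0.167],[-0.9,3.7,0,0,0,-0.167],[-0.9,3.7,0,0,0,-0.167],[-0.9,3.7,0,0,0,-0.167],[-0.9,3.7,0,0,0,-0.167],[-0.9,3.7,0,0,0,-0.167],[-0.9,3.7,0,0,0,-0.167],[-0.6,2.7,0,0,0,-0.167]]]' ; python3 - <<'E'
from h import *
o=st();print(level_turn(-1.06))
E
```

```text
clock: 9.8
tcp_pos: [0.4719, 0.2457, 0.2305]
orientation: [3.049, 0.715, 0.002]
wrist_force: [-0.1, -0.8, 0.4]
grip_width: 0.996
t 9.8 tcp [47.19 24.57 23.05] jaw yaw -1.11 z [ 0.003 -0.009 -1.   ] q [ 0.39 -0.05  1.68 -0.01  1.52  1.5 ] F [-0.1 -0.8  0.4] T [-0.   -0.07 -0.06] g 0.996
[0.00902973 0.00341106 0.04984952]
```

```bash
python3 -m crank '[[[-0.1,-0.25,-3,0.009,0.003,0.05],[0,0,-3.5,0,0,0],[0,0,-3,0,0,0],[0,0,0,0,0,0],[0,0,0,0,0,0]]]' ; python3 - <<'E'
from h import *
o=st();print(level_turn(-1.06))
E
```

```text
clock: 10.42
tcp_pos: [0.4708, 0.2465, 0.1376]
orientation: [-3.038, -0.796, -0.009]
wrist_force: [1.1, 0.2, 0.4]
grip_width: 0.997
t 10.43 tcp [47.08 24.65 13.76] jaw yaw -1.058 z [ 0.005  0.003 -1.   ] q [0.39 0.   1.79 0.   1.34 1.44] F [1.1 0.2 0.4] T [ 0.01 -0.01 -0.02] g 0.997
[-0.00270534  0.00498327 -0.0017505 ]
```

```bash
python3 -m crank '[[[0.0,-0.3,-0.5,-0.003,0.005,0],[0,0,0,0,0,0],[0,0,0,0,0,0]]]' ; python3 - <<'E'
from h import *
o=st();print(level_turn(-1.06))
for n in C:
    im=bot.get_image(n);x,y=proj(n,[.471,.243,.1])[0].astype(int);x0=min(max(x-60,0),520);y0=max(y-60,0)
    overlay(im,n,"cap",.4708,.2432,.096,0)
    cv2.imwrite(f"pics/b1_{n}.png",cv2.resize(im[y0:y0+120,x0:x0+120],None,fx=4,fy=4,interpolation=3));print(x0,y0)
E
```

```text
clock: 10.8
tcp_pos: [0.4729, 0.2439, 0.1359]
orientation: [-3.039, -0.796, -0.008]
wrist_force: [-0.3, 0.4, 0.2]
grip_width: 0.999
t 10.8 tcp [47.29 24.39 13.59] jaw yaw -1.059 z [ 0.005  0.001 -1.   ] q [ 0.38  0.01  1.79 -0.    1.34  1.44] F [-0.3  0.4  0.2] T [ 0.01  0.01 -0.01] g 0.999
[-0.0014553   0.00458297 -0.00143496]
195 244
154 211
```

View pics/b1_side.png

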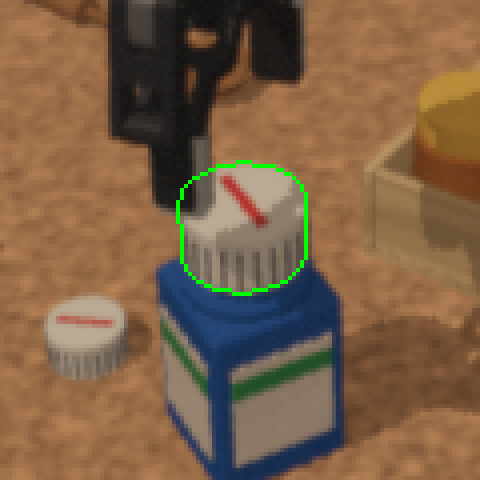

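View pics/b1_top.png

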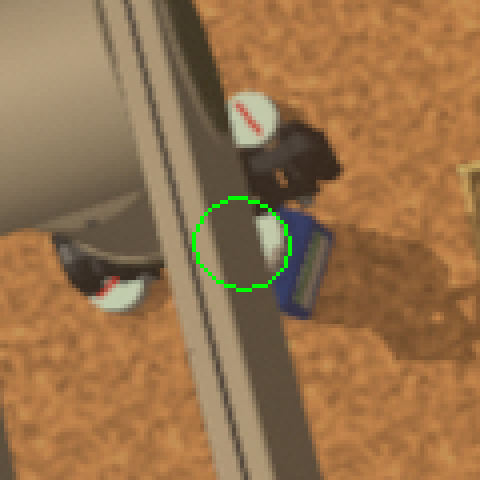

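```bash
python3 -m crank '[[[-0.2,-0.07,-1.0,-0.001,0.005,0],[0,0,-1.2,0,0,0],[0,0,-1.2,0,0,0],[0,0,-0.8,0,0,0],[0,0,0,0,0,0]]]' ; python3 - <<'E'
from h import *
o=st();print(level_turn(-1.06))
for n in ["side"]:
    im=bot.get_image(n)
    cv2.imwrite(f"pics/b2_{n}.png",cv2.resize(im[244:364,195:315],None,fx=4,fy=4,interpolation=3))
E
```

```text
clock: 11.52
tcp_pos: [0.4693, 0.2427, 0.0892]
orientation: [-3.039, -0.796, 0.006]
wrist_force: [0.0, 0.9, -0.2]
grip_width: 0.997
t 11.53 tcp [46.93 24.27  8.92] jaw yaw -1.058 z [-0.004 -0.001 -1.   ] q [0.38 0.06 1.83 0.   1.25 1.44] F [ 0.   0.9 -0.2] T [ 0.02  0.01 -0.05] g 0.997
[ 0.00072156 -0.00354732 -0.00161876]
```

View pics/b2_side.png

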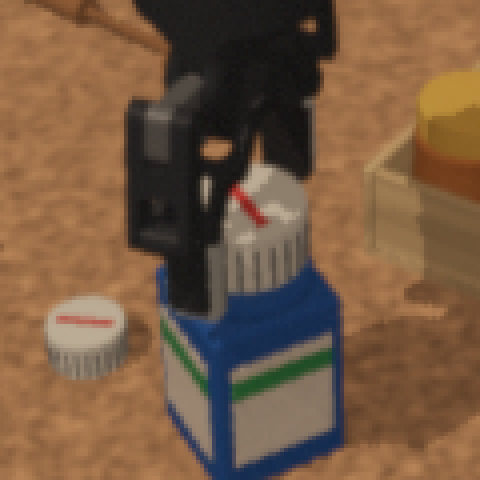

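```bash
python3 -m crank '[[[0.15,0.05,0.3,0,-0.004,0],[0,0,0,0,0,0]]]' ; python3 -m crank '[[[0,0,0,0,0,0],[0,0,0,0,0,0],[0,0,0,0,0,0],[0,0,0,0,0,0],[0,0,0,0,0,0],[0,0,0,0,0,0]]]' -1 60;python3 - <<'E'
from h import *
o=st();print(level_turn(-1.06))
for n in ["side"]:
    im=bot.get_image(n)
    cv2.imwrite(f"pics/b3_{n}.png",cv2.resize(im[244:364,195:315],None,fx=4,fy=4,interpolation=3))
E
```

```text
clock: 11.82
tcp_pos: [0.4719, 0.2437, 0.0938]
orientation: [3.038, 0.796, 0.004]
wrist_force: [-0.7, 0.3, 0.5]
grip_width: 1.0
clock: 12.58
tcp_pos: [0.4723, 0.2444, 0.095]
orientation: [-3.039, -0.796, -0.007]
wrist_force: [-1.3, 1.7, 2.0]
grip_width: 0.571
t 12.57 tcp [47.23 24.44  9.5 ] jaw yaw -1.058 z [ 0.004  0.002 -1.   ] q [ 0.38  0.05  1.83 -0.    1.26  1.44] F [-1.3  1.7  2. ] T [ 0.14  0.1  -0.03] g 0.571
[-0.00150647  0.00417786 -0.00188568]
```

View pics/b3_side.png

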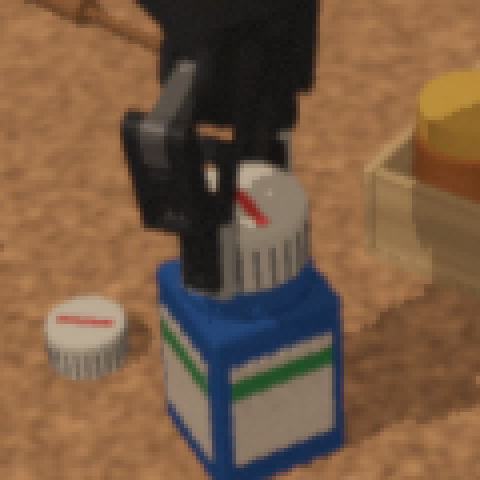

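```bash
python3 -m crank '[[[0,0,2,0,0,0],[0,0,3,0,0,0],[0,0,3,0,0,0],[0,0,2.5,0,0,0],[0,0,0,0,0,0]]]';python3 - <<'E'
from h import *
o=st();print(level_turn(-1.06))
for n in ["side"]:
    im=bot.get_image(n)
    cv2.imwrite(f"pics/b4_{n}.png",cv2.resize(im[174:364,155:345],None,fx=3,fy=3,interpolation=3))
E
```

```text
clock: 13.25
tcp_pos: [0.469, 0.2417, 0.1974]
orientation: [3.036, 0.795, -0.008]
wrist_force: [0.3, -0.1, -3.1]
grip_width: 0.571
t 13.25 tcp [46.9  24.17 19.74] jaw yaw -1.059 z [-0.004 -0.004 -1.   ] q [ 0.38 -0.04  1.73 -0.    1.46  1.44] F [ 0.3 -0.1 -3.1] T [-0.03 -0.06  0.05] g 0.571
[ 0.00402299 -0.00416558 -0.00119501]
```

View pics/b4_side.png

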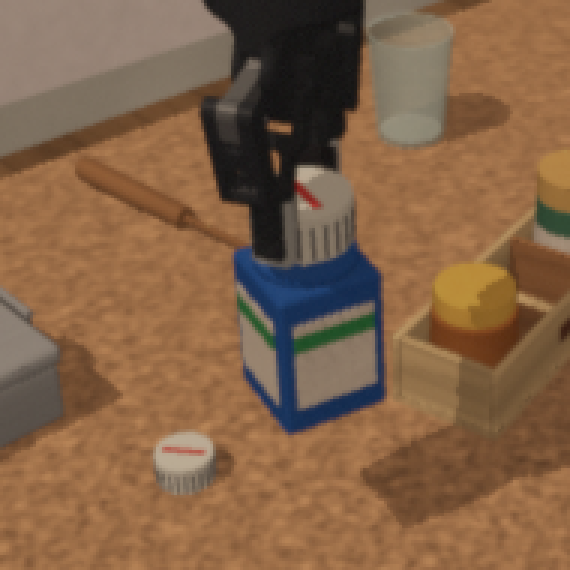

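```bash
python3 -m crank '[[[0.8,-3,0.5,0,0,0.08],[0.8,-3.3,0.2,0,0,0.08],[0.8,-3.3,0,0,0,0.08],[0.8,-3.3,0,0,0,0.08],[0.8,-3.3,0,0,0,0.08],[0.8,-3,0,0,0,0.08],[0.4,-2,0,0,0,0.06],[0,0,0,0,0,0]]]';python3 - <<'E'
from h import *
o=st();print(level_turn(-.515))
E
```

```text
clock: 14.3
tcp_pos: [0.5117, 0.0213, 0.183]
orientation: [-2.702, -1.602, 0.05]
wrist_force: [-0.7, 1.1, -3.7]
grip_width: 0.573
t 14.3 tcp [51.17  2.13 18.3 ] jaw yaw -0.5 z [-0.028 -0.016 -0.999] q [-0.05 -0.05  1.76 -0.02  1.46  0.46] F [-0.7  1.1 -3.7] T [ 0.17 -0.03  0.  ] g 0.573
[ 0.01589273 -0.02768984 -0.01473189]
```

```bash
python3 -m crank '[[[1.1,-0.2,0.8,0.016,-0.028,-0.015],[0,0,0,0,0,0],[0,0,0,0,0,0]]]';python3 - <<'E'
from h import *
o=st();print(level_turn(-.515))
ims={n:bot.get_image(n) for n in C};np.savez("i1.npz",**ims)
for n in C:
    im=ims[n].copy()
    x,y=proj(n,[.5235,.0193,.1])[0].astype(int);x0=min(max(x-70,0),500);y0=max(y-75,0);print(x0,y0)
    z=o["tcp_pos"][2]-.095;overlay(im,n,"bc",*o["tcp_pos"][:2],z,.27);overlay(im,n,"caddy",.5235,.0193,0,.272)
    cv2.imwrite(f"pics/b5_{n}.png",cv2.resize(im[y0:y0+140,x0:x0+140],None,fx=4,fy=4,interpolation=3))
E
```

```text
clock: 14.68
tcp_pos: [0.5221, 0.0208, 0.1891]
orientation: [-2.714, -1.578, -0.0]
wrist_force: [0.7, 0.1, -3.3]
grip_width: 0.572
t 14.68 tcp [52.21  2.08 18.91] jaw yaw -0.517 z [-0.001  0.002 -1.   ] q [-0.06 -0.06  1.76  0.    1.44  0.46] F [ 0.7  0.1 -3.3] T [-0.07 -0.01  0.05] g 0.572
[-0.0022598  -0.00115815  0.00236292]
260 167
243 179
```

View pics/b5_side.png

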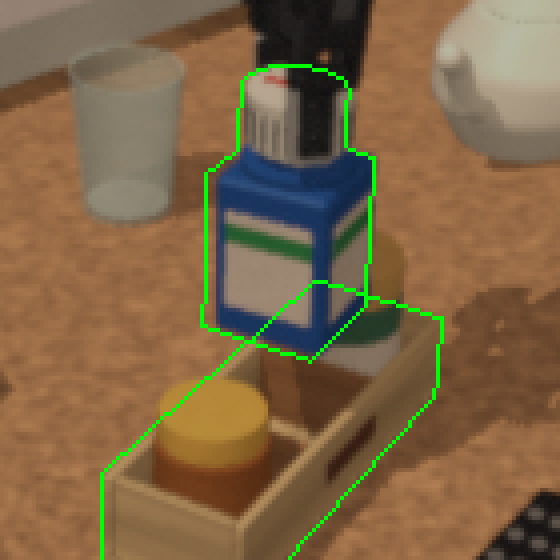

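View pics/b5_top.png

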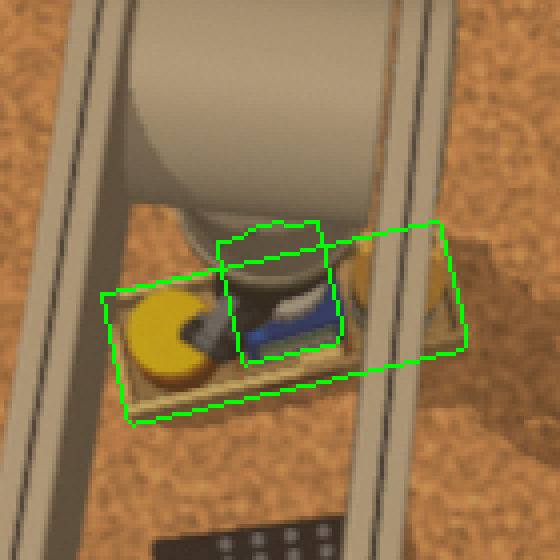

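```bash
python3 - <<'E'
from h import *
I=np.load("i1.npz");im=I["side"]
cv2.imwrite("pics/b6.png",cv2.resize(im[175:262,300:362],None,fx=9,fy=6.8,interpolation=cv2.INTER_CUBIC) if 0 else cv2.resize(im[178:260,305:360],None,fx=7,fy=7,interpolation=cv2.INTER_CUBIC))
# blue mask
hsv=cv2.cvtColor(im,cv2.COLOR_BGR2HSV);x0,y0=305,178
def corners(x,y,z,w):
    c,s=np.cos(w),np.sin(w)
    P=np.array([[a*.029,b*.029] for a,b in((1,1),(-1,1),(-1,-1))])@np.array([[c,s],[-s,c]])+[x,y]
    return np.r_[proj("side",np.c_[P,[z]*3]),proj("side",np.c_[P,[z+.083]*3])]
for w in(.2,.27,.34):
    q=corners(.5221,.0208,.094,w);e=(q-[x0,y0]+.5)*7;print(w,e.round().astype(int).tolist(),"slopes",[(round((q[i+1,1]-q[i,1])/(q[i+1,0]-q[i,0]),3)) for i in(0,1,3,4)])
E
```

```text
0.2 [[37, 490], [215, 558], [328, 467], [41, 221], [228, 284], [345, 201]] slopes [np.float64(0.384), np.float64(-0.814), np.float64(0.337), np.float64(-0.711)]
0.27 [[39, 495], [226, 557], [325, 461], [43, 226], [239, 283], [342, 196]] slopes [np.float64(0.332), np.float64(-0.965), np.float64(0.291), np.float64(-0.844)]
0.34 [[42, 501], [236, 556], [322, 456], [46, 231], [249, 282], [338, 191]] slopes [np.float64(0.283), np.float64(-1.162), np.float64(0.249), np.float64(-1.019)]
```

View pics/b6.png

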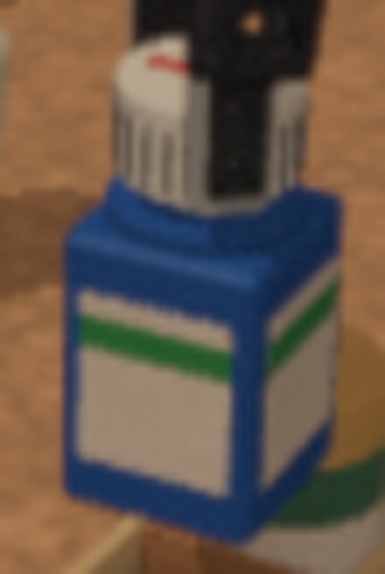

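```bash
cat > fb.py <<'E'
from h import *
def body(r):
    a=.029-r;q=np.linspace(0,np.pi/2,7);P=[]
    for k,(sx,sy) in enumerate(((1,1),(-1,1),(-1,-1),(1,-1))):
        for t in q+k*np.pi/2:P.append([sx*a+r*np.cos(t),sy*a+r*np.sin(t)])
    P=np.array(P);return np.r_[np.c_[P,0*P[:,0]+.0],np.c_[P,0*P[:,0]+.083]]
def rend(n,r,cx,cy,cz,w,tx,ty,S=4):  # pose about cap centre point (0,0,.109)
    R=(Ro.from_rotvec([tx,ty,0])*Ro.from_rotvec([0,0,w])).as_matrix()
    m=np.zeros((480*S,640*S),np.uint8)
    for P in(body(r),np.r_[circ(.027,.083),circ(.027,.089)]):
        Q=(P-[0,0,.109])@R.T+[cx,cy,cz]
        cv2.fillConvexPoly(m,cv2.convexHull(((proj(n,Q)+.5)*S).astype(np.float32).round().astype(np.int32)),255)
    return cv2.resize(m,(640,480),interpolation=cv2.INTER_AREA)/255.
def blue(im,init):
    ini=(init>.5).astype(np.uint8)
    m=np.full((480,640),cv2.GC_BGD,np.uint8)
    m[cv2.dilate(ini,np.ones((15,15)))>0]=cv2.GC_PR_BGD;m[ini>0]=cv2.GC_PR_FGD;m[cv2.erode(ini,np.ones((11,11)))>0]=cv2.GC_FGD
    cv2.grabCut(im,m,None,np.zeros((1,65)),np.zeros((1,65)),6,cv2.GC_INIT_WITH_MASK)
    return ((m==1)|(m==3)).astype(float)
E
python3 - <<'E'
from fb import *
I0=np.load("i0.npz");I1=np.load("i1.npz");n="side"
ini=rend(n,.004,.4708,.2432,.109,-.28,0,0);bm=blue(I0[n],ini)
cap=render(n,"cap",.4708,.2432,.096,0);W=(cv2.dilate((cap>0).astype(np.uint8),np.ones((5,5)))==0)
f=lambda p:(W*np.abs(rend(n,abs(p[3])/1000,p[0]/100,p[1]/100,.109,p[2]/10,0,0)-bm)).sum()
p0=np.array([47.08,24.32,-2.8,4]);r=minimize(f,p0,method="Nelder-Mead",options=dict(initial_simplex=np.vstack([p0,p0+np.diag([.5,.5,.7,3])]),maxiter=200));print(r.x,r.fun,f(p0))
r3=abs(r.x[3])/1000
v=I0[n].copy();cs,_=cv2.findContours((bm>0).astype(np.uint8),0,1);cv2.drawContours(v,cs,-1,(0,255,0),1)
A=v[270:380,210:300]
ini=rend(n,.004,.523,.019,.2,.3,0,0);bm=blue(I1[n],ini)
W=np.ones((480,640),bool);W[:int(round(178+205/7)),:]=False
for z in(.203,.206):
    def f(p):return (W*np.abs(rend(n,r3,p[3]/100,p[4]/100,z,p[0]/10,p[1]/10,p[2]/10)-bm)).sum()+100*((p[3]-52.21)**2+(p[4]-2.08)**2)
    p0=np.array([3.,0,0,52.21,2.08]);r=minimize(f,p0,method="Nelder-Mead",options=dict(initial_simplex=np.vstack([p0,p0+np.diag([.7,.7,.7,.3,.3])]),maxiter=400));print(z,r.x,r.fun)
v=I1[n].copy();cs,_=cv2.findContours((bm>0).astype(np.uint8),0,1);cv2.drawContours(v,cs,-1,(0,255,0),1)
cv2.imwrite("pics/fb.png",cv2.resize(np.hstack([A,v[160:270,290:380]]),None,fx=4,fy=4,interpolation=0))
E
```

```text
[47.14862949 24.162574   -2.36485006  4.8219261 ] 64.71372549019608 107.02352941176471
0.203 [ 3.56058099 -0.55068605 -0.14546652 52.11599412  1.96487463] 131.41301728657248
0.206 [ 3.40829796e+00 -3.39750563e-02  3.77835736e-01  5.21569074e+01
  1.96515858e+00] 132.21642360422098
```

View pics/fb.png

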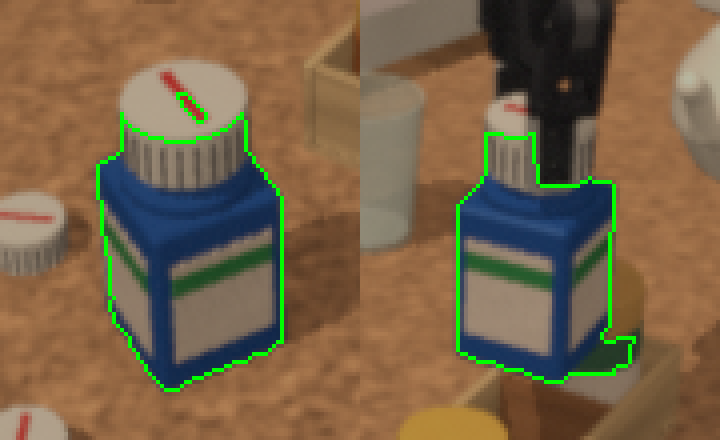

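```bash
python3 - <<'E'
from fb import *
I1=np.load("i1.npz");n="side";r3=.0048
ini=rend(n,.004,.523,.019,.2,.3,0,0);bm=blue(I1[n],ini)
W=np.ones((480,640),bool);W[:208,:]=False
W[240:256,342:360]=False
for z in(.202,.203,.204,.206):
    def f(p):return (W*np.abs(rend(n,r3,.5221,.0208,z,p[0]/10,p[1]/10,p[2]/10)-bm)).sum()
    p0=np.array([3.,0,0]);r=minimize(f,p0,method="Nelder-Mead",options=dict(initial_simplex=np.vstack([p0,p0+np.diag([.7,.7,.7])]),maxiter=400))
    R=(Ro.from_rotvec([r.x[1]/10,r.x[2]/10,0])).as_matrix();b=R@[0,0,-.109]
    print(z,r.x.round(2),r.fun.round(0),"bottom offset",(b*1000).round(1))
def g(p):return (W*np.abs(rend(n,r3,p[0]/100,p[1]/100,.203,p[2]/10,0,0)-bm)).sum()
p0=np.array([52.2,2,3.]);r=minimize(g,p0,method="Nelder-Mead",options=dict(initial_simplex=np.vstack([p0,p0+np.diag([.7,.7,.7])]),maxiter=400));print(r.x,r.fun)
E
```

```text
0.202 [ 3.63 -0.86 -0.16] 37.0 bottom offset [   1.7   -9.4 -108.6]
0.203 [ 3.68 -0.66  0.01] 36.0 bottom offset [-1.000e-01 -7.200e+00 -1.088e+02]
0.204 [ 3.67 -0.53  0.15] 38.0 bottom offset [  -1.6   -5.7 -108.8]
0.206 [ 3.4  -0.31  0.26] 39.0 bottom offset [  -2.8   -3.4 -108.9]
[52.23793162  1.58312841  3.52604235] 29.345098039215685
```

```bash
python3 -m crank '[[[0,0.2,0,-0.002,-0.001,-0.065],[0,0,0,0,0,0],[0,0,0,0,0,0]]]';python3 - <<'E'
from fb import *
o=st()
ims={n:bot.get_image(n) for n in C};np.savez("i2.npz",**ims);n="side"
ini=rend(n,.004,.523,.019,.2,.3,0,0);bm=blue(ims[n],ini)
W=np.ones((480,640),bool);W[:208,:]=False
W[240:256,342:360]=False
z=o["tcp_pos"][2]+.014
def g(p):return (W*np.abs(rend(n,.0048,p[0]/100,p[1]/100,z,p[2]/10,0,0)-bm)).sum()
p0=np.array([52.2,2,3.]);r=minimize(g,p0,method="Nelder-Mead",options=dict(initial_simplex=np.vstack([p0,p0+np.diag([.7,.7,.7])]),maxiter=400));print(r.x,r.fun)
for n in C:
    im=ims[n]
    q=np.array([260,167]) if n=="side" else np.array([273,214])
    k=120 if n=="side" else 80;S=560//k
    im=cv2.resize(im[q[1]:q[1]+k,q[0]:q[0]+k],None,fx=S,fy=S,interpolation=cv2.INTER_CUBIC)
    def poly(a,z,cx,cy,w,off=0):
        c,s=np.cos(w),np.sin(w)
        P=np.array([[i*a,j*a+off,z] for i,j in((1,1),(1,-1),(-1,-1),(-1,1))])@np.array([[c,s,0],[-s,c,0],[0,0,1]])+[cx,cy,0]
        cv2.polylines(im,[((proj(n,P)-q+.5)*S).round().astype(int)],True,(0,255,0),1)
    poly(.032,.05,.5235,.0193,.28);poly(.029,z-.109,r.x[0]/100,r.x[1]/100,r.x[2]/10)
    cv2.imwrite(f"pics/b7_{n}.png",im)
E
```

```text
clock: 15.15
tcp_pos: [0.5222, 0.0235, 0.1896]
orientation: [2.764, 1.493, 0.001]
wrist_force: [-0.8, -0.2, -3.8]
grip_width: 0.572
t 15.15 tcp [52.22  2.35 18.96] jaw yaw -0.58 z [ 0.001 -0.    -1.   ] q [-0.05 -0.06  1.76  0.    1.44  0.53] F [-0.8 -0.2 -3.8] T [0.02 0.01 0.  ] g 0.572
[52.33651736  1.85601362  2.62253903] 31.76862745098039
```

View pics/b7_side.png

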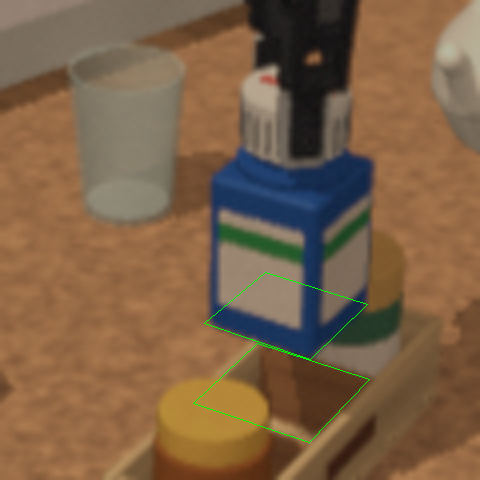

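View pics/b7_top.png

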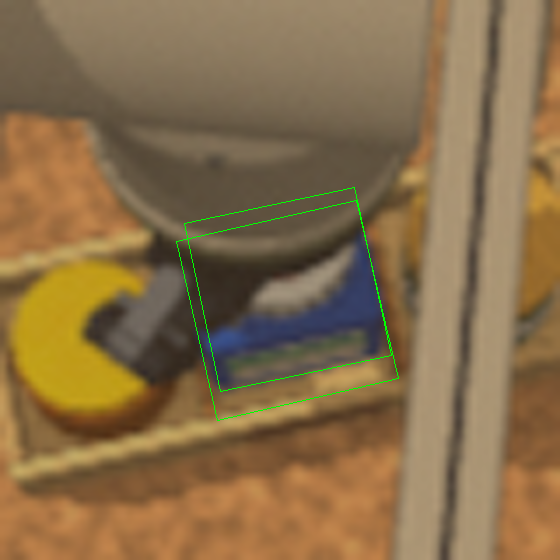

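```bash
python3 -m crank '[[[0.05,0.1,-1.2,0,0,0.01],[0,0,-1.2,0,0,0],[0,0,-1.2,0,0,0],[0,0,-0.5,0,0,0],[0,0,0,0,0,0],[0,0,0,0,0,0]]]';python3 - <<'E'
from fb import *
o=st();print(level_turn(-.57))
ims={n:bot.get_image(n) for n in C};np.savez("i3.npz",**ims)
for n in C:
    im=ims[n]
    q=np.array([270,190]) if n=="side" else np.array([273,214])
    k=100 if n=="side" else 80;S=560//k
    im=cv2.resize(im[q[1]:q[1]+k,q[0]:q[0]+k],None,fx=S,fy=S,interpolation=cv2.INTER_CUBIC)
    cv2.imwrite(f"pics/b8_{n}.png",im)
E
```

```text
clock: 16.0
tcp_pos: [0.5219, 0.0244, 0.1443]
orientation: [-2.755, -1.507, 0.002]
wrist_force: [-0.4, 0.1, -3.5]
grip_width: 0.567
t 16.0 tcp [52.19  2.44 14.43] jaw yaw -0.57 z [-0.002  0.    -1.   ] q [-0.05 -0.02  1.8  -0.    1.36  0.52] F [-0.4  0.1 -3.5] T [-0.06  0.    0.06] g 0.567
[-3.66129060e-05 -1.64459267e-03 -3.56619492e-04]
```

View pics/b8_side.png

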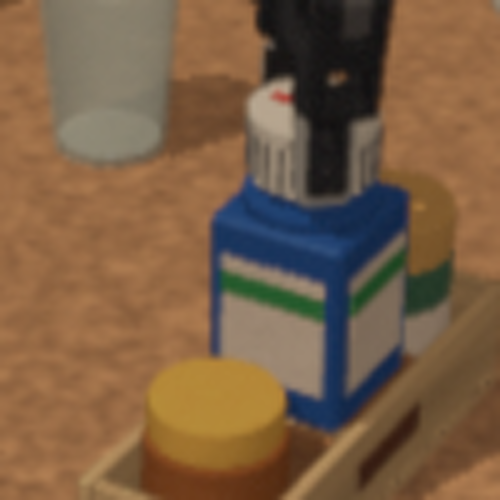

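View pics/b8_top.png

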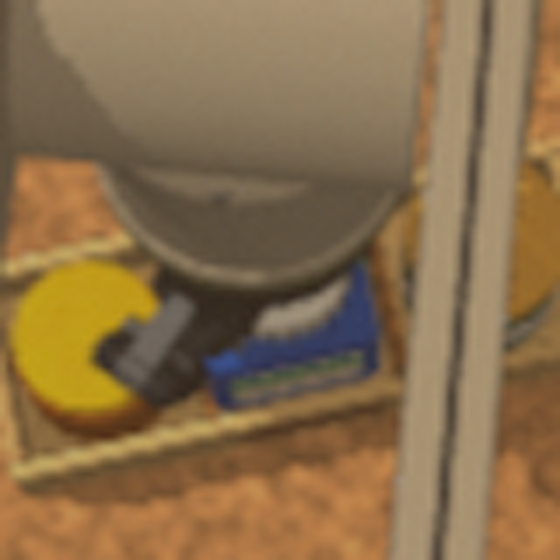

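```bash
python3 -m crank '[[[0.05,0.05,-0.4,0,0,0],[0,0,-0.4,0,0,0],[0,0,-0.4,0,0,0],[0,0,0,0,0,0]]]';python3 - <<'E'
from h import *
o=st();print(level_turn(-.57))
E
```

```text
clock: 16.6
tcp_pos: [0.523, 0.0249, 0.1324]
orientation: [2.756, 1.508, 0.0]
wrist_force: [-0.5, -0.4, -2.3]
grip_width: 0.569
t 16.6 tcp [52.3   2.49 13.24] jaw yaw -0.57 z [ 0. -0. -1.] q [-0.05 -0.01  1.81 -0.    1.33  0.52] F [-0.5 -0.4 -2.3] T [-0.06  0.07 -0.04] g 0.569
[ 9.38699505e-05  1.56156096e-04 -3.78992455e-04]
```

```bash
python3 -m crank '[[[0,0,-0.5,0,0,0],[0,0,-0.5,0,0,0],[0,0,-0.5,0,0,0],[0,0,-0.5,0,0,0],[0,0,0,0,0,0]]]';python3 - <<'E'
from h import *
o=st();print(level_turn(-.57))
E
```

```text
clock: 17.23
tcp_pos: [0.5228, 0.0248, 0.1107]
orientation: [2.756, 1.508, -0.001]
wrist_force: [0.5, -1.2, -3.8]
grip_width: 0.574
t 17.23 tcp [52.28  2.48 11.07] jaw yaw -0.57 z [-0. -0. -1.] q [-0.05  0.02  1.83 -0.    1.29  0.52] F [ 0.5 -1.2 -3.8] T [-0.1  -0.02 -0.05] g 0.574
[ 0.00023969 -0.00025825 -0.00036674]
```

```bash
python3 -m crank '[[[0,0,-0.5,0,0,0],[0,0,-0.4,0,0,0],[0,0,0,0,0,0]]]';python3 - <<'E'
from h import *
o=st();print(level_turn(-.57))
ims={n:bot.get_image(n) for n in C};np.savez("i4.npz",**ims)
for n in C:
    im=ims[n]
    q=np.array([270,190]) if n=="side" else np.array([273,214])
    k=100 if n=="side" else 80;S=560//k
    im=cv2.resize(im[q[1]:q[1]+k,q[0]:q[0]+k],None,fx=S,fy=S,interpolation=cv2.INTER_CUBIC)
    cv2.imwrite(f"pics/b9_{n}.png",im)
E
```

```text
clock: 17.6
tcp_pos: [0.5233, 0.0246, 0.1016]
orientation: [2.756, 1.507, 0.001]
wrist_force: [-0.6, -0.8, -3.0]
grip_width: 0.573
t 17.6 tcp [52.33  2.46 10.16] jaw yaw -0.57 z [ 0.001 -0.    -1.   ] q [-0.05  0.03  1.84 -0.    1.27  0.52] F [-0.6 -0.8 -3. ] T [-0.08 -0.03 -0.02] g 0.573
[ 0.00045645  0.00076861 -0.0003016 ]
```

View pics/b9_side.png

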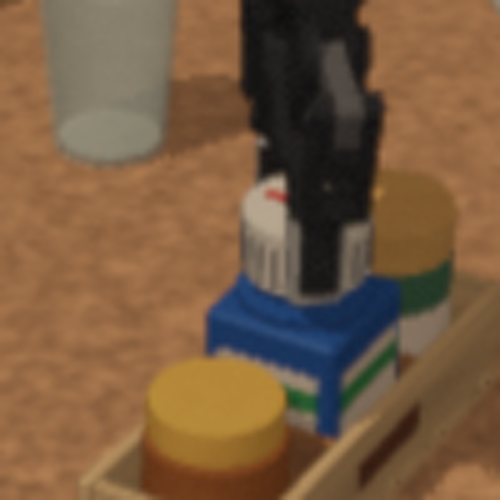

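```bash
for i in 1 2; do python3 -m crank '[[[0,0,-0.15,0,0,0],[0,0,0,0,0,0]]]'; done
```

```text
clock: 17.95
tcp_pos: [0.5243, 0.0244, 0.1016]
orientation: [2.754, 1.507, 0.004]
wrist_force: [-0.2, 0.5, -2.1]
grip_width: 0.568
clock: 18.2
tcp_pos: [0.5252, 0.0241, 0.1013]
orientation: [2.753, 1.506, 0.006]
wrist_force: [-2.2, -2.1, 1.6]
grip_width: 0.57
```

```bash
python3 -m crank '[[[-0.2,0,0,0.001,0.004,0],[0,0,0,0,0,0]]]' ; python3 -m crank '[[[0,0,0,0,0,0],[0,0,0,0,0,0],[0,0,0,0,0,0]]]' 0.65; python3 - <<'E'
from fb import *
o=st();print(level_turn(-.57))
ims={n:bot.get_image(n) for n in C};np.savez("i5.npz",**ims)
for n in C:
    im=ims[n]
    overlay(im,n,"bc",.5235,.0193,.006,.28)
    q=np.array([270,190]) if n=="side" else np.array([273,214])
    k=100 if n=="side" else 80;S=560//k
    im=cv2.resize(im[q[1]:q[1]+k,q[0]:q[0]+k],None,fx=S,fy=S,interpolation=cv2.INTER_CUBIC)
    cv2.imwrite(f"pics/b10_{n}.png",im)
E
```

```text
clock: 18.45
tcp_pos: [0.5234, 0.0242, 0.1012]
orientation: [2.755, 1.507, 0.002]
wrist_force: [0.7, -0.8, 1.3]
grip_width: 0.568
clock: 18.82
tcp_pos: [0.5231, 0.0246, 0.1009]
orientation: [2.756, 1.508, 0.002]
wrist_force: [0.5, -0.6, 0.3]
grip_width: 0.826
t 18.82 tcp [52.31  2.46 10.09] jaw yaw -0.57 z [ 0.001  0.    -1.   ] q [-0.05  0.03  1.84  0.    1.27  0.52] F [ 0.5 -0.6  0.3] T [ 0.   -0.02  0.02] g 0.826
[-0.00049714  0.00105336 -0.00042299]
```

View pics/b10_side.png

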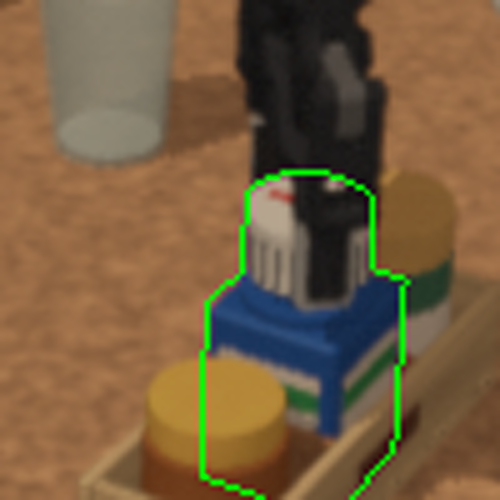

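View pics/b10_top.png

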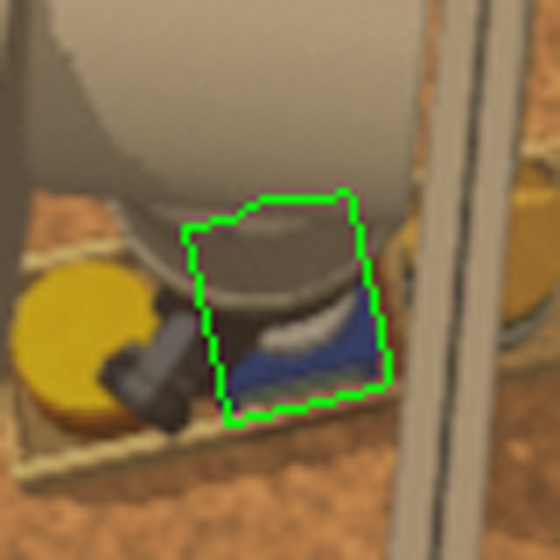

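```bash
python3 -m crank '[[[0.0,-0.45,0.05,0,0.001,0],[0,0,0,0,0,0]]]' ; python3 - <<'E'
from h import *
st();print(level_turn(-.57))
E
```

```text
clock: 19.18
tcp_pos: [0.5232, 0.0198, 0.1015]
orientation: [-2.756, -1.508, -0.0]
wrist_force: [0.5, -0.1, 0.7]
grip_width: 0.827
t 19.18 tcp [52.32  1.98 10.15] jaw yaw -0.569 z [ 0.  0. -1.] q [-0.06  0.03  1.84  0.    1.27  0.51] F [ 0.5 -0.1  0.7] T [-0.06  0.01 -0.05] g 0.827
[-3.72000021e-04  5.61738816e-05 -5.42229226e-04]
```

```bash
python3 -m crank '[[[0,0,0,0,0,0],[0,0,0,0,0,0],[0,0,0,0,0,0],[0,0,0,0,0,0]]]' -1 80; python3 - <<'E'
from h import *
st();print(level_turn(-.57))
ims={n:bot.get_image(n) for n in C}
for n in C:
    im=ims[n]
    q=np.array([270,190]) if n=="side" else np.array([273,214])
    k=100 if n=="side" else 80;S=560//k
    im=cv2.resize(im[q[1]:q[1]+k,q[0]:q[0]+k],None,fx=S,fy=S,interpolation=cv2.INTER_CUBIC)
    cv2.imwrite(f"pics/b11_{n}.png",im)
E
```

```text
clock: 19.68
tcp_pos: [0.523, 0.0202, 0.1021]
orientation: [-2.755, -1.507, -0.001]
wrist_force: [-2.4, 0.4, 1.7]
grip_width: 0.563
t 19.68 tcp [52.3   2.02 10.21] jaw yaw -0.57 z [-0.     0.001 -1.   ] q [-0.06  0.03  1.84  0.    1.28  0.51] F [-2.4  0.4  1.7] T [ 0.13  0.22 -0.01] g 0.563
[-0.00116668 -0.00025242 -0.00040378]
```

View pics/b11_side.png

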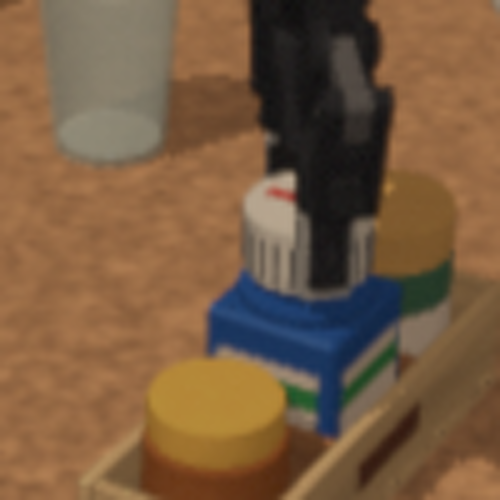

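```bash
python3 -m crank '[[[0,0,-0.3,0,0,0],[0,0,-0.3,0,0,0],[0,0,0,0,0,0]]]'; python3 -c "
from h import *
st();print(level_turn(-.57))"
```

```text
clock: 20.15
tcp_pos: [0.5245, 0.0205, 0.0984]
orientation: [-2.756, -1.508, -0.005]
wrist_force: [-2.6, 1.7, 8.6]
grip_width: 0.566
t 20.15 tcp [52.45  2.05  9.84] jaw yaw -0.569 z [ 0.003  0.002 -1.   ] q [-0.06  0.03  1.84  0.    1.27  0.51] F [-2.6  1.7  8.6] T [ 0.27  0.61 -0.03] g 0.566
[-0.00165899  0.00292362 -0.00061801]
```

```bash
python3 -m crank '[[[-0.15,0,-0.35,-0.002,0.003,0],[0,0,-0.15,0,0,0]]]'; python3 -c "
from h import *
st();print(level_turn(-.57))"
```

```text
clock: 20.4
tcp_pos: [0.5245, 0.0208, 0.0959]
orientation: [2.754, 1.508, 0.004]
wrist_force: [-4.0, 2.6, 10.6]
grip_width: 0.57
t 20.4 tcp [52.45  2.08  9.59] jaw yaw -0.569 z [ 0.003 -0.    -1.   ] q [-0.06  0.03  1.84 -0.    1.26  0.51] F [-4.   2.6 10.6] T [0.21 0.72 0.02] g 0.57
[ 0.00023998  0.00334009 -0.00088846]
```

```bash
python3 -m crank '[[[-0.1,-0.05,-0.25,0,0.003,0],[-0.05,-0.05,-0.25,0,0,0]]]'; python3 -c "
from h import *
st();print(level_turn(-.57))"
```

```text
clock: 20.65
tcp_pos: [0.5247, 0.0206, 0.0953]
orientation: [2.755, 1.508, 0.006]
wrist_force: [-12.5, 4.1, 26.1]
grip_width: 0.565
t 20.65 tcp [52.47  2.06  9.53] jaw yaw -0.569 z [ 0.004  0.001 -1.   ] q [-0.06  0.03  1.85  0.    1.26  0.51] F [-12.5   4.1  26.1] T [0.78 2.35 0.01] g 0.565
[-0.00108401  0.00354638 -0.00113376]
```

```bash
python3 -m crank '[[[-0.05,0,-0.12,0,0.002,0.12],[-0.05,0,-0.12,0,0,0.17],[0,0,-0.12,0,0,0.17]]]'; python3 -c "
from h import *
st();print(level_turn(.5))"
```

```text
clock: 21.02
tcp_pos: [0.526, 0.0208, 0.0961]
orientation: [2.324, 2.111, 0.01]
wrist_force: [-4.6, 0.9, 11.8]
grip_width: 0.565
t 21.02 tcp [52.6   2.08  9.61] jaw yaw -0.096 z [ 0.006  0.003 -1.   ] q [-0.06  0.03  1.84  0.    1.26  0.03] F [-4.6  0.9 11.8] T [ 0.11  0.78 -0.07] g 0.565
[-0.00442792  0.00496166  0.5959362 ]
```

```bash
python3 -m crank '[[[-0.15,0,-0.2,-0.003,0.004,0.17],[-0.1,0,-0.2,0,0,0.17],[-0.05,0,-0.18,0,0,0.17]]]'; python3 -c "
from h import *
st();print(level_turn(.88))
im=bot.get_image('side');cv2.imwrite('pics/b12.png',cv2.resize(im[190:290,270:370],None,fx=5,fy=5,interpolation=2))"
```

```text
clock: 21.4
tcp_pos: [0.5254, 0.0204, 0.0948]
orientation: [1.692, 2.641, 0.007]
wrist_force: [-6.1, -0.0, 14.3]
grip_width: 0.567
t 21.4 tcp [52.54  2.04  9.48] jaw yaw 0.431 z [ 0.007  0.001 -1.   ] q [-0.06  0.03  1.85  0.    1.25 -0.49] F [-6.1 -0.  14.3] T [-0.03  1.05 -0.14] g 0.567
[-0.00231727  0.00637959  0.44884955]
```

View pics/b12.png

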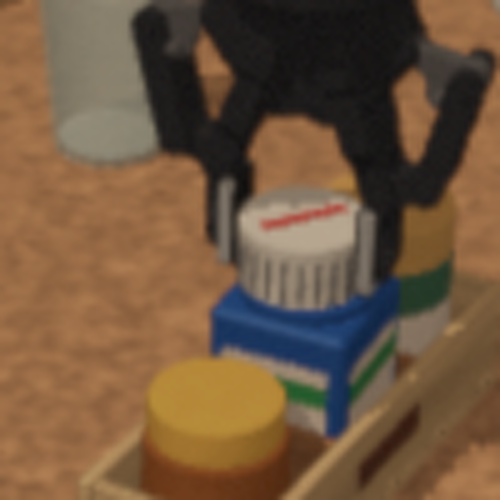

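```bash
python3 -m crank '[[[-0.15,0,-0.12,-0.002,0.006,0.17],[-0.05,0,-0.12,0,0,0.17],[0,0,-0.1,0,0,0.12]]]'; python3 -c "
from h import *
st();print(level_turn(.87))
im=bot.get_image('side');cv2.imwrite('pics/b13.png',cv2.resize(im[190:290,270:370],None,fx=5,fy=5,interpolation=2))
P=[proj('side',[.523+.025*np.cos(a),.019+.025*np.sin(a),.121])[0] for a in (.28,.28+1.4)];print((np.array(P)-[270,190])*5)"
```

```text
clock: 21.82
tcp_pos: [0.5258, 0.0203, 0.0957]
orientation: [1.01, 2.969, 0.004]
wrist_force: [-7.8, 3.7, 11.8]
grip_width: 0.56
t 21.82 tcp [52.58  2.03  9.57] jaw yaw 0.915 z [ 0.006  0.    -1.   ] q [-0.06  0.03  1.84  0.    1.26 -0.97] F [-7.8  3.7 11.8] T [ 0.51  1.31 -0.09] g 0.56
[-0.00034851  0.00613554 -0.04504472]
[[250.71530147 199.08992897]
 [266.30674501 241.35075896]]
```

View pics/b13.png

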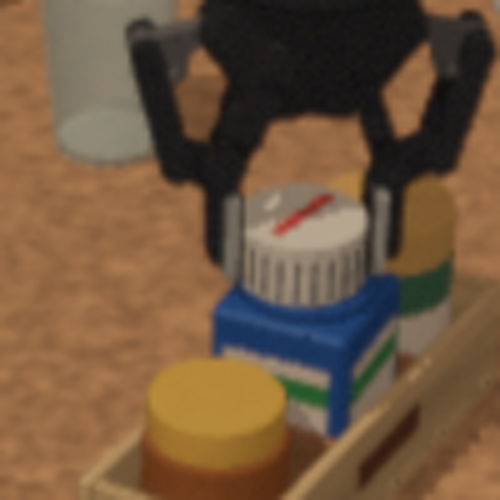

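```bash
python3 -c "
from h import *
a,b=[unproj('side',(u/5+270,v/5+190),.1215)[:2] for u,v in((273,233),(332,197))]
d=a-b;print(a,b,np.arctan2(d[1],d[0]))"
```

```text
[0.52237171 0.03825488] [0.52649852 0.0020089 ] 1.6841638621669417
```

```bash
python3 -m crank '[[[-0.2,0,0.3,0,0.006,0],[-0.05,0,0.4,0,0,0],[0,0,0.5,0,0,0],[0,0,0.5,0,0,0]]]'; python3 -c "
from h import *
st();print(level_turn(.91))
im=bot.get_image('side');cv2.imwrite('pics/b14.png',cv2.resize(im[190:290,270:370],None,fx=5,fy=5,interpolation=2))"
```

```text
clock: 22.38
tcp_pos: [0.5247, 0.0203, 0.1141]
orientation: [1.001, 2.975, 0.002]
wrist_force: [-0.3, 0.6, -0.8]
grip_width: 0.564
t 22.38 tcp [52.47  2.03 11.41] jaw yaw 0.922 z [ 0.003  0.    -1.   ] q [-0.06  0.01  1.83  0.    1.3  -0.98] F [-0.3  0.6 -0.8] T [ 0.06 -0.03 -0.03] g 0.564
[-0.00044965  0.0032801  -0.01175157]
```

View pics/b14.png

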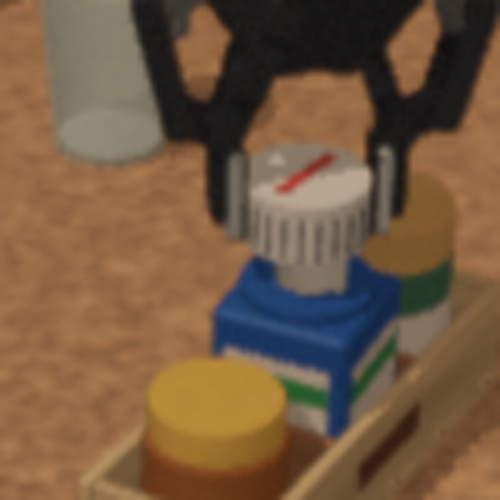

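```bash
python3 -m crank '[[[-0.15,-0.05,1.2,0,0.003,0],[0,0,1.5,0,0,0],[0,0,1.5,0,0,0],[0,0,1,0,0,0],[0,0,0,0,0,0],[0,0,0,0,0,0]]]'; python3 - <<'E'
from h import *
o=st()
for n in C:
    im=bot.get_image(n);overlay(im,n,"cap",*o["tcp_pos"],0)
    q=np.array([260,150]) if n=="side" else np.array([243,179])
    cv2.imwrite(f'pics/b15_{n}.png',cv2.resize(im[q[1]:q[1]+140,q[0]:q[0]+140],None,fx=4,fy=4,interpolation=2))
E
```

```text
clock: 23.18
tcp_pos: [0.5239, 0.0195, 0.1715]
orientation: [1.001, 2.975, 0.002]
wrist_force: [0.1, -0.9, -0.9]
grip_width: 0.566
t 23.18 tcp [52.39  1.95 17.15] jaw yaw 0.922 z [ 0.003  0.    -1.   ] q [-0.06 -0.04  1.78  0.    1.41 -0.98] F [ 0.1 -0.9 -0.9] T [-0.01  0.02 -0.02] g 0.566
```

View pics/b15_side.png

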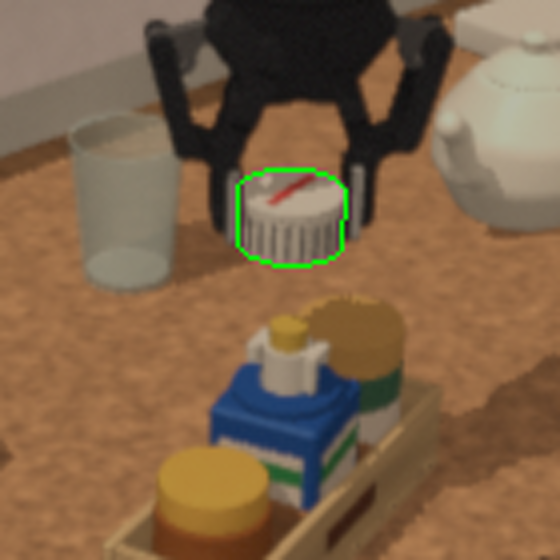

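View pics/b15_top.png

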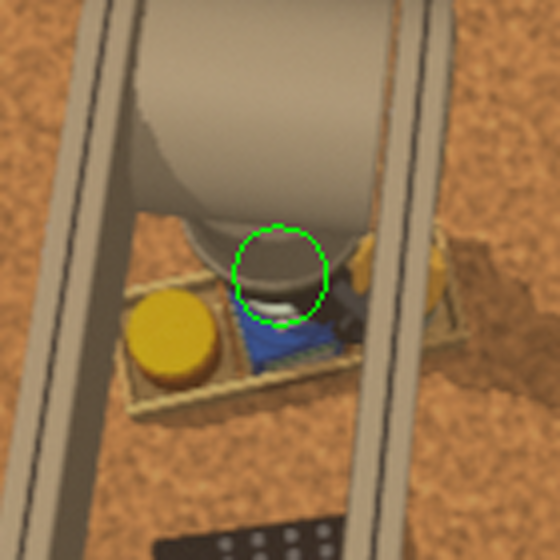

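The cap is held level above the open bottle, with its rim about 5.5 cm above the neck. The bottle and tin are upright in the caddy, so I'm handing in.

```bash
python3 -c "
from h import *
print(bot.job_done());st()"
```

```text
the job is handed in; nothing more can be done
None
the job is handed in; nothing more can be done
```

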